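# Change the tube gauge over to its short plug

### The arm

A 6-joint arm with a two-finger parallel gripper is mounted at the origin on a cart in front of the work surface, level with it; the furniture and walls round the work are solid. World frame = base frame: x ahead of the robot, y to its left, z up, the work surface at z = 0. Lengths are in m, angles in rad, forces in N, time in s.
With the tool pointing down it reaches from about 0.35 to 0.975 m from the base axis. Payload 4.9 kg.
Tool frame: the origin (TCP) lies at the very end of the fingers, on their centre line; the grasp point (between the pads) lies 19 mm behind it; z points along the fingers, y is the direction in which the jaws open and shut (so a half turn about z gives the same grasp; the last joint's range is limited). The gripper opens to 85 mm and grips with 20 to 120 N. Pads are 22 mm wide; open, the fingers measure 114 mm over their backs; the gripper's body (76 mm by 85 mm) begins 54 mm behind the grasp point. The pads swing forward as they close: fully open they stand 13 mm farther back than shut.
Start: joints at [1.159, 0.053, 1.613, -0, 1.476, -0.119], TCP at [0.18, 0.598, 0.231] pointing down, gripper open.
Joint ranges: [-3.01, 3.01], [-1.01, 2.22], [0.06, 2.58], [-1.02, 4.17], [0.09, 2.62], [-3.14, 3.14]. Speed limits (rad/s): [2.57, 2.57, 3.14, 3.14, 3.14, 3.14].

### API

Orientations are given as a rotation vector (axis times angle).
In Python, from station import ctrl gives the robot as it stands.
- The arm moves only by the tool apply_moves, never from a script. Its argument "deltas" is a list of rows, each a list of 5 numbers: the shift along the tool's x, y, z in m, then the turn about the tool's z in rad, then the gripper's target within -1 to 1 (fully open at 1, half-way at 0, shut at -1). A call has exactly 8 rows; each row shifts and turns the pose as measured when the row begins, along the tool's axes as they then stand; what a row does not reach is not made up. A row lasts 1/8 s, in which the tool goes at most 62.5 mm and 10.7 degrees, less where a joint would pass 70% of its speed; a pose out of reach is approached as far as the arm can. A call with a gripper value outside its range is refused whole. The fingers move at their own pace and stop on an object; "grip_force" is the grip in N (left out, the last holds). Time passes only in rows, so rows that do not move let the fingers close, or fill a call up. It gives the time, the measured TCP pose, the force and the opening at its end, in the units of the state.
- ctrl.get_obs(): the state, without advancing time (a new reading comes with each control period).
- ctrl.get_image(name): name is "scene" or "side" or "wrist"; returns a dict with "img" (420x560x3 uint8, red, green, blue), "range_z" (420x560 float32, m along the optical axis (not along the pixel's ray), 0 where there is no reading), "mtx" (3x3 intrinsics, pixels), "eye" and "attitude" of the camera in the world; the wrist camera has in their place "mount" (4x4, takes a point from camera to tool coordinates, whose origin is the TCP and whose axes are the flange's). Camera axes: x right, y down, z forward; pixel columns grow to the right and rows downward; lengths in m; the calibration is good to about 2 mm. A picture is of the moment at which its call begins: read the wrist's pose just before it.
- ctrl.finish_job(): hands the job in, once; it reports no verdict.
Trained networks look in a picture, given as the dict that the camera call returned (one of the last four; its "shot" number tells which), for a name from the list of things; names that differ only in an ending like _2 or _b are one class to them, and where a whole thing is asked for, a point or a joint stands for the part that bears it (a point fixed in the world has none). Each returns a list of dicts, best first, with "confidence" (0 to 1); they miss things now and then, are a little off and sometimes report something else, mostly with a low value. They report only what shows in the picture. A call takes as long as a camera call.
- ctrl.search_frame(picture, target): "extent" ([left, top, width, height] in pixels, round what is visible of it).
- ctrl.spot_point(picture, target): "uv" ([column, row] in pixels: a listed point, or the origin of a listed thing).
The state is a dict: "t": time; "q": joint angles; "dq": joint speeds; "effort": joint torques, N m; "tool_pos": TCP position; "tool_rot": TCP orientation; "contact_force": force on the tool from outside, world axes, zero at the start; "wrist_torque": the same for the moment, N m; "opening": finger opening in m.
Only numpy, scipy, OpenCV 4.12 (cv2) and the standard library are available. Lean on these libraries where they do the work, as an engineer would, in place of code of your own. Each camera call takes 0.05 s, during which the arm holds its last target.

### The job

The gauge in the sloping bench bracket shows its long plug; change it over so that the short plug points up and out. Swing the keeper fully clear, lift the gauge out, turn it end for end, lay it fully home in both notches again, then swing the keeper back across the handle to its stop; leave everything else on the bench where it is.

Things in the scene. Friction and masses are not known exactly. Their poses are not given: they have to be found in the camera images.
- cradle: Sloping cradle of a grey steel bracket fixed to the bench. Origin = seat centre, 100 mm above the bench: where the middle of the gauge's handle lies when home. x runs up the slope along the gauge axis (30 deg above level), y level across, z square to both (30 deg off vertical). Between its two saddles the sides are open; the bed plate below (52 mm wide) has its top at z = -28 mm.
- notch_high (a point): Middle of the notch floor of the upper saddle, a dark steel plate 10 mm thick, 44 mm wide, at cradle x = +52.5 mm, top at cradle z = +13.5 mm. Its notch is open along cradle +z: 18.4 mm wide, floor at z = -8 mm, flared to about 26 mm at the top. Axes as the cradle's.
- notch_low (a point): The same point of the like lower saddle, at cradle x = -52.5 mm.
- gauge: Double-ended plug gauge, 189 mm long, about 0.3 kg. Origin: middle of its handle; x towards the long plug. Square aluminium handle 26 x 26 x 88 mm; at each end a square neck 16 x 16 mm, 17 mm long, for the notch (play home: 3.5 mm either way along x, 1.2 mm across), then a 22 mm round plug. Starts home, slid down onto the lower saddle, long plug up the slope; comes out along cradle z.
- long_tip (a point): Centre of the end face of the gauge's long plug (45 mm long, 22 mm thick), 106 mm from the handle's middle. It points up the slope at the start and must end at the low end.
- short_tip (a point): Centre of the end face of the gauge's short plug (22 mm long, 22 mm thick), 83 mm from the handle's middle. It must end pointing up the slope.
- keeper (a joint): Keeper angle, rad. A flat steel arm turning about cradle z at keeper_pivot. 0 = closed at its stop: the arm points along cradle +y across the handle, 2 mm above it. Grows counter-clockwise seen from above, so the knob sweeps to the low end (cradle -x); end stop 1.75. Clear of the gauge from about 1.45. Turns with about 1 N at the knob, stays where left. Starts at 0 to 0.12.
- keeper_pivot (a point): Pivot of the keeper on a 16 mm post, at cradle x = -38, y = -40, z = +15 mm. The arm is 14 mm wide, 6 mm thick (cradle z +15 to +21 mm) and 72 mm long from pivot to knob; a bolt head stands 5 mm above it here. Axes as the cradle's.
- keeper_knob (a point): On the axis of the knob at the keeper's free end: an upright black cylinder 16 mm thick along cradle z, from the arm's top (cradle z +21 mm) to +53 mm. This point is at cradle z = +44 mm.
- counter: Bystander: round grey hand tally counter, 27 x 67 x 55 mm, beside the high end of the bracket. Origin under its centre, on the bench.
- tube_a: Bystander: black rubber tube 27 mm in diameter, 59 mm long, lying behind the bracket. Origin under its centre.
- tube_b: Bystander: another such tube, lying in front of the bracket. Origin under its centre.
- small_gauge: Bystander: smaller plug gauge with round knurled middle, 22 x 97 x 22 mm, lying behind the bracket. Origin under its centre.
- caliper: Bystander: digital caliper, 81 x 236 x 16 mm, lying flat to the right. Origin under its centre.
- mug: Bystander: white mug, 92 x 127 x 95 mm with handle, to the right at the back. Origin under its centre.
- stamp: Bystander: hand stamp with turned wooden handle, 25 x 34 x 64 mm, standing at the back. Origin under its centre.

How it is judged:
On the way, in this order (a step that is already met when the one before it is completed fails the run):
1. the keeper is swung clear of the gauge (value of joint keeper above 1.3 rad), for 0.1 s.
2. the gauge is lifted out of the notches (z of gauge in the frame of cradle above 0.03 m), for 0.1 s.
3. the gauge lies home again, short plug up the slope, keeper still open (x of gauge in the frame of cradle between -0.006 and 0.006 m and y of gauge in the frame of cradle between -0.003 and 0.003 m and z of gauge in the frame of cradle between -0.003 and 0.003 m and angle between the x axis of gauge and the x axis of cradle, either way round below 0.05 rad and x of short_tip in the frame of cradle above 0.06 m and value of joint keeper above 1 rad), for 0.2 s.
At the end, for the whole second after the job is handed in: The gauge lies home in both notches of the cradle, its centre within 6 mm along, 3 mm across and 3 mm in height of the seat centre and its axis within 0.05 rad, short plug on the up-slope side; the keeper is within 0.15 rad of its closed stop; all is at rest (x of gauge in the frame of cradle between -0.006 and 0.006 m and y of gauge in the frame of cradle between -0.003 and 0.003 m and z of gauge in the frame of cradle between -0.003 and 0.003 m and angle between the x axis of gauge and the x axis of cradle, either way round below 0.05 rad and x of short_tip in the frame of cradle above 0.06 m and value of joint keeper below 0.15 rad and linear speed of gauge below 0.02 m/s); the robot touches nothing.
It fails at once if another thing on the bench is moved by more than 30 mm (distance of any of counter, tube_a, tube_b, small_gauge, caliper, mug, stamp from where it was at the start of the episode above 0.03 m).
It also fails if it takes over 72 s, if anything falls off the work surface, if the arm or the gripper's body presses on something with over 40 N, if the wrist force passes 120 N, or if a joint passes its speed limit or range.

## Working session

There is one attempt and no reset: what is moved stays moved. The work goes in short steps, Python scripts to look and compute and a tool call to move; the robot and the scene stay as the last step left them, time stands still between calls to the robot, and variables do not carry over. Pictures are saved under pics/ and viewed, and the job is handed in when it is done.

Besides the shell and the picture viewer there is one more tool, called after "Request:" in YAML: its name, and indented under it one key for each argument. apply_moves: Moves the arm, as the interface text tells. Its arguments: {"type":"object","properties":{"deltas":{"type":"array"},"grip_force":{"type":"number"}},"required":["deltas"]}

```bash
ls; mkdir -p pics
cat > h.py <<'E'
import numpy as np, cv2
from scipy.spatial.transform import Rotation as R
from station import ctrl
def save(p,name): cv2.imwrite('pics/'+name+'.png', cv2.cvtColor(p['img'],cv2.COLOR_RGB2BGR))
def campose(p,obs=None):
    if 'eye' in p:
        A=np.array(p['attitude'],float)
        Rm=A if A.shape==(3,3) else R.from_rotvec(A).as_matrix()
        return Rm,np.array(p['eye'],float)
    T=np.eye(4);T[:3,:3]=R.from_rotvec(obs['tool_rot']).as_matrix();T[:3,3]=obs['tool_pos']
    T=T@np.array(p['mount']); return T[:3,:3],T[:3,3]
def ray(p,uv,obs=None):
    Rm,e=campose(p,obs); d=np.linalg.inv(p['mtx'])@np.array([uv[0],uv[1],1.]); return e,Rm@d
def dep(p,uv,obs=None):
    e,d=ray(p,uv,obs); u,v=int(round(uv[0])),int(round(uv[1]))
    z=p['range_z'][v,u]; return e+d*z
def proj(p,X,obs=None):
    Rm,e=campose(p,obs); c=Rm.T@(np.asarray(X)-e); q=p['mtx']@c; return q[:2]/q[2]
def tri(rays):
    A=np.zeros((3,3));b=np.zeros(3)
    for e,d in rays:
        d=d/np.linalg.norm(d);M=np.eye(3)-np.outer(d,d);A+=M;b+=M@e
    x=np.linalg.solve(A,b); return x,[np.linalg.norm((np.eye(3)-np.outer(d,d)/(d@d))@(x-e)) for e,d in rays]
def cloud(p,obs=None):
    Rm,e=campose(p,obs);z=p['range_z'];v,u=np.mgrid[:z.shape[0],:z.shape[1]]
    c=np.stack([(u-p['mtx'][0][2])/p['mtx'][0][0]*z,(v-p['mtx'][1][2])/p['mtx'][1][1]*z,z],-1)
    W=c@Rm.T+e; W[z<=0]=np.nan; return W
E
python3 - <<'E'
from h import *
np.set_printoptions(precision=4,suppress=True)
o=ctrl.get_obs();print(o)
pts=['cradle','notch_high','notch_low','gauge','long_tip','short_tip','keeper_pivot','keeper_knob','counter','tube_a','small_gauge','caliper','mug','stamp']
ps={}
for n in ['scene','side','wrist']:
    p=ctrl.get_image(n);save(p,n+'0');ps[n]=p
    print(n,p.get('eye'),p.get('attitude'),p['mtx'][0],p.get('mount'))
res={}
for t in pts:
    for n in ps:
        for r in ctrl.spot_point(ps[n],t)[:2]:
            print(t,n,np.round(r['uv'],1),round(r['confidence'],2),dep(ps[n],r['uv'],o))
E
```

```text
pics
{'t': 0.0, 'q': array([ 1.159 ,  0.0534,  1.6143, -0.    ,  1.476 , -0.119 ]), 'dq': array([-0.0002,  0.0005, -0.0014,  0.0027, -0.0005, -0.0003]), 'effort': array([  0.0033, -39.3671, -37.019 ,   0.0001,   0.0067,  -0.    ]), 'tool_pos': array([0.1802, 0.5978, 0.2301]), 'tool_rot': array([-0.4582, -3.1075,  0.0031]), 'contact_force': array([-0.0919, -0.743 , -0.6756]), 'wrist_torque': array([-0.039 ,  0.0581,  0.0372]), 'opening': 0.08494314051497556}
scene [ 0.1027 -0.9299  0.5182] [-1.9362  0.5015 -0.36  ] [468.7682   0.     280.0625] None
side [ 0.6493 -1.1316  0.7785] [-2.149  -0.0341  0.0481] [427.7581   0.     284.1338] None
wrist None None [324.4812   0.     284.1689] [[-0.0001 -0.9504 -0.3109  0.0809]
 [ 1.     -0.0005  0.0013  0.0006]
 [-0.0013 -0.3109  0.9504 -0.1427]
 [ 0.      0.      0.      1.    ]]
cradle scene [247.9 191.5] 0.95 [ 0.5539 -0.013   0.1086]
cradle scene [289.2 214. ] 0.42 [ 0.7011  0.0378 -0.0006]
cradle side [270.3 193.8] 0.74 [ 0.5445 -0.0171  0.1087]
notch_high scene [243.7 180. ] 0.82 [0.557  0.0155 0.1273]
notch_high side [278.9 184.8] 0.78 [0
[... 1202 characters left out ...]
  0.0125]
tube_a side [308.2 233.4] 0.7 [ 0.6606 -0.0756  0.0034]
tube_a side [246.  223.8] 0.62 [ 0.4658 -0.0387  0.0116]
small_gauge scene [286.9 214.1] 0.67 [ 0.6971  0.043  -0.0022]
small_gauge side [315.7 215.4] 0.71 [0.6853 0.0268 0.001 ]
small_gauge side [280.6 203.4] 0.47 [ 0.5779 -0.0591  0.1008]
caliper scene [313.5 342. ] 0.81 [ 0.4734 -0.4212 -0.0009]
caliper side [230.9 321. ] 0.94 [ 0.4751 -0.4287  0.0019]
mug scene [362.4 313.4] 0.73 [ 0.5586 -0.4384  0.0384]
mug scene [214.7 244.1] 0.64 [ 0.4527 -0.0473  0.0106]
mug side [282.8 316.2] 0.68 [ 0.601  -0.4489  0.043 ]
stamp scene [372.  256.8] 0.73 [ 0.7348 -0.2586  0.01  ]
stamp side [334.6 273.6] 0.71 [ 0.7311 -0.2541  0.0008]
```

Run:
```python
import cv2
for n in ['scene','side']:
    a=cv2.imread(f'pics/{n}0.png')[110:290,170:410]
    cv2.imwrite(f'pics/{n}0z.png',cv2.resize(a,None,fx=3.3,fy=3.3,interpolation=cv2.INTER_CUBIC))
```

```text
(no output)
```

View pics/scene0.png

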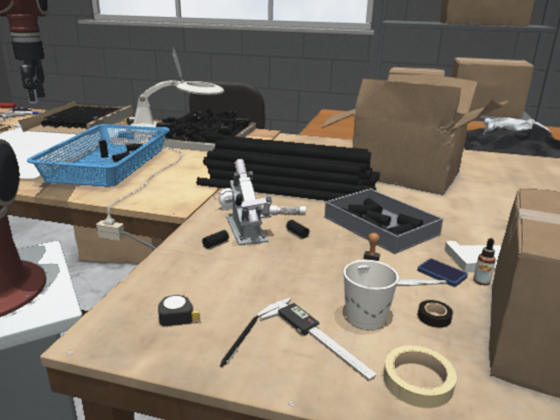

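View pics/wrist0.png

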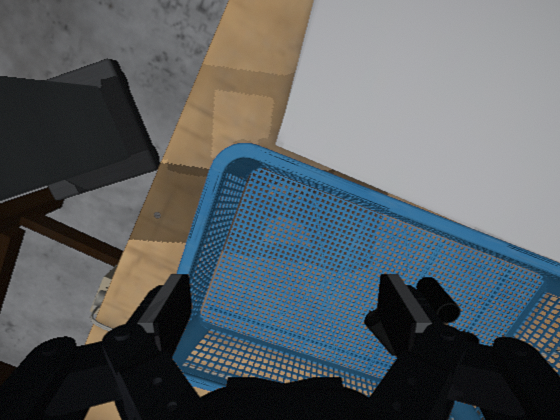

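```bash
sleep 0
```

```text
(no output)
```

View pics/scene0z.png

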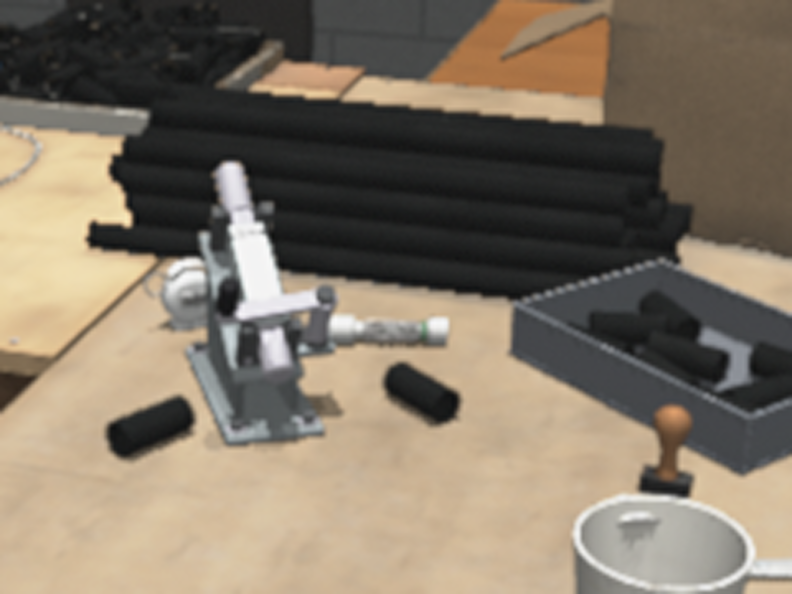

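View pics/side0z.png

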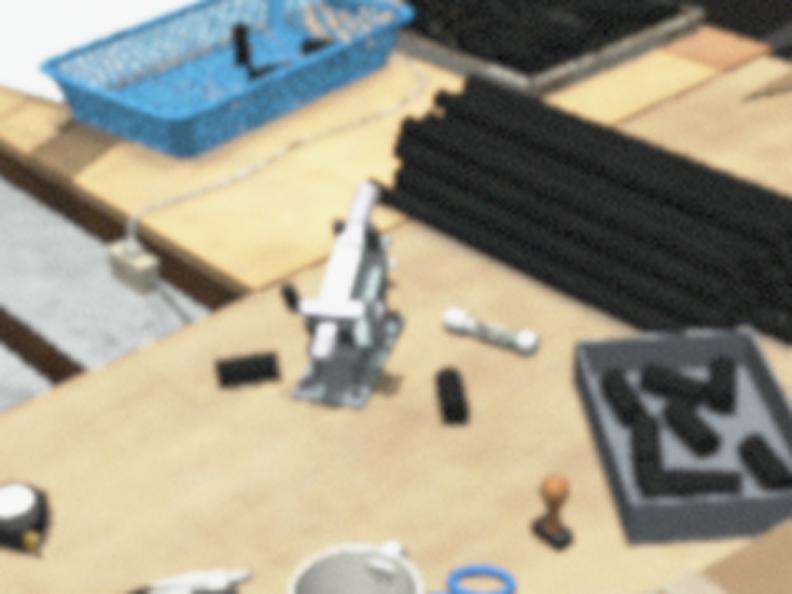

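Request:
apply_moves:
  deltas:
    - [-0.044,-0.04,-0.008,0,1]
    - [-0.044,-0.04,-0.008,0,1]
    - [-0.044,-0.04,-0.008,0,1]
    - [-0.044,-0.04,-0.008,0,1]
    - [-0.044,-0.04,-0.008,0,1]
    - [-0.044,-0.04,-0.008,0,1]
    - [-0.044,-0.04,-0.008,0,1]
    - [-0.044,-0.04,-0.008,0,1]

```text
t: 3.25
tool_pos: [0.4307, 0.1817, 0.2975]
tool_rot: [0.444, 3.106, 0.002]
contact_force: [0.3, 0.6, 0.0]
opening: 0.085
```

Request:
apply_moves:
  deltas:
    - [-0.044,-0.039,0,0,-1]
    - [-0.044,-0.039,0,0,-1]
    - [-0.044,-0.039,0,0,-1]
    - [-0.044,-0.039,0,0,-1]
    - [0,0,0,0.166,-1]
    - [0,0,0,0.166,-1]
    - [0,0,0,0.166,-1]
    - [0,0,0,0.166,-1]

```text
t: 4.25
tool_pos: [0.5611, -0.0302, 0.3001]
tool_rot: [1.473, 2.766, 0.009]
contact_force: [0.3, -0.6, -0.2]
opening: -0.0
```

```bash
cat >> h.py <<'E'
np.set_printoptions(precision=4,suppress=True)
def psi(o):
    x=R.from_rotvec(o['tool_rot']).as_matrix()[:,0]; return np.degrees(np.arctan2(x[1],x[0]))
E
python3 - <<'E'
from h import *
o=ctrl.get_obs();print(o['t'],o['tool_pos'],psi(o),o['q'],o['opening'])
p=ctrl.get_image('wrist');save(p,'w1')
import pickle;pickle.dump((o,p),open('w1.pkl','wb'))
for t in ['notch_high','notch_low','long_tip','short_tip','keeper_pivot','keeper_knob']:
    for r in ctrl.spot_point(p,t)[:2]: print(t,np.round(r['uv'],1),round(r['confidence'],2),dep(p,r['uv'],o))
E
```

```text
4.25 [ 0.5611 -0.0302  0.3001] 123.94770114468741 [-0.1878 -0.1356  1.6822  0.0029  1.5861 -0.7802] -1.4075842930624093e-05
notch_high [325.5 128.2] 0.91 [0.5591 0.0427 0.1381]
notch_low [369.5  99.7] 0.57 [0.574  0.082  0.1532]
notch_low [262.9 178.3] 0.56 [ 0.5402 -0.0376  0.0935]
long_tip [368.6 100.5] 0.77 [0.5733 0.0808 0.155 ]
short_tip [245.4 198.3] 0.83 [ 0.5378 -0.0745  0.0701]
short_tip [291.2 159.9] 0.71 [ 0.552  -0.0011  0.1157]
keeper_pivot [288.1 212. ] 0.71 [ 0.5823 -0.051   0.1064]
keeper_knob [369.9  98.9] 0.7 [0.5742 0.083  0.1515]
keeper_knob [228.1 180.5] 0.59 [ 0.5103 -0.0521  0.1248]
```

View pics/w1.png

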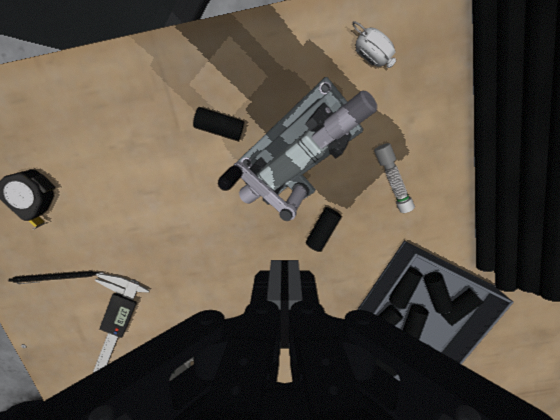

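```bash
cat > fit.py <<'E'
from h import *
from scipy.optimize import least_squares
def box(P,c,h):
    q=np.abs(P-c)-h; return np.linalg.norm(np.maximum(q,0),axis=1)+np.minimum(q.max(1),0)
def cylx(P,x0,x1,r,g=0):
    q=np.stack([np.hypot(P[:,1],P[:,2])-r,np.abs(P[:,0]-(x0+x1)/2)-(x1-x0)/2],1)
    return np.linalg.norm(np.maximum(q,0),axis=1)+np.minimum(q.max(1),0)
def cylz(P,x,y,z0,z1,r):
    q=np.stack([np.hypot(P[:,0]-x,P[:,1]-y)-r,np.abs(P[:,2]-(z0+z1)/2)-(z1-z0)/2],1)
    return np.linalg.norm(np.maximum(q,0),axis=1)+np.minimum(q.max(1),0)
def gauge(P,s=1):
    Q=P*np.array([s,s,1])
    return np.min([box(Q,[0,0,0],[.044,.013,.013]),box(Q,[.0,0,0],[.061,.008,.008]),
      cylx(Q,.061,.106,.011),cylx(Q,-.083,-.061,.011)],0)
def keeper(P,th):
    Q=P-np.array([-.038,-.040,0]); c,s=np.cos(th),np.sin(th)
    # rotate by -th
    X=c*Q[:,0]+s*Q[:,1];Y=-s*Q[:,0]+c*Q[:,1]; Q=np.stack([X,Y,Q[:,2]],1)
    return np.min([box(Q,[0,.036,.018],[.007,.043,.003]),cylz(Q,0,.072,.021,.053,.008),cylz(Q,0,0,-.028,.015,.008)],0)
def saddles(P):
    out=[]
    for x in (-.0525,.0525):
        for s in (1,-1):
            out.append(box(P,[x,s*.0165,-.0072],[.005,.0055,.0207]))
    return np.min(out,0)
def frame(yaw,slope=np.pi/6):
    return (R.from_euler('z',yaw)*R.from_euler('y',-slope)).as_matrix()
def tocr(W,c,yaw): return (W-c)@frame(yaw)
def getpts(o,p,c0,rad=.13,zmin=.05):
    W=cloud(p,o).reshape(-1,3); W=W[~np.isnan(W).any(1)]
    d=np.linalg.norm(W[:,:2]-c0[:2],axis=1); return W[(d<rad)&(W[:,2]>zmin)&(W[:,2]<.2)]
def fitcradle(W,x0,th0=.06,s=1,loss=.002,mask=None):
    def f(v):
        P=tocr(W,v[:3],v[3]); G=P-np.array([v[5],0,0])
        d=np.min([gauge(G,s),keeper(P,v[4]),saddles(P)],0); return np.minimum(np.abs(d),.012)
    r=least_squares(f,np.r_[x0,th0,-.003*1],loss='soft_l1',f_scale=loss,x_scale=[.01,.01,.01,.1,.1,.01],diff_step=1e-4)
    return r,f(r.x)
E
python3 - <<'E'
from fit import *
import pickle
o,p=pickle.load(open('w1.pkl','rb'))
S=ctrl.get_image('scene');D=ctrl.get_image('side')
pickle.dump((S,D),open('sd.pkl','wb'))
c0=np.array([.553,-.012,.1])
sets={'wrist':getpts(o,p,c0),'scene':getpts(None,S,c0),'side':getpts(None,D,c0)}
sets['all']=np.vstack([sets['wrist'],sets['scene'],sets['side']])
for k,W in sets.items():
    best=None
    for y in (1.3,1.37,1.45):
        r,f=fitcradle(W,np.r_[c0,y])
        if best is None or r.cost<best[0].cost: best=(r,f)
    r,f=best
    print(k,len(W),r.x,'deg',np.degrees(r.x[3]),'med',np.median(f),'frac<3mm',(f<.003).mean())
E
```

```text
wrist 8063 [ 0.5546 -0.0019  0.1009  1.3341  0.1205 -0.0053] deg 76.43953328028115 med 0.0006639146787892521 frac<3mm 0.8072677663400719
scene 1409 [ 0.5554 -0.0066  0.0992  1.3371  0.0764 -0.0028] deg 76.6107041051662 med 0.001037270163813028 frac<3mm 0.836763662171753
side 940 [ 0.5538 -0.0046  0.1011  1.3389  0.0791 -0.0022] deg 76.71400116370842 med 0.0013527118821214934 frac<3mm 0.7202127659574468
all 10412 [ 0.5545 -0.0029  0.1005  1.3355  0.1073 -0.0044] deg 76.51700008347979 med 0.0007248440923702413 frac<3mm 0.7800614675374568
```

```bash
cat >> fit.py <<'E'
def overlay(p,o,c,yaw,th,name,gx=-.0035,s=1,crop=None,fx=3):
    F=frame(yaw); img=cv2.resize(p['img'],None,fx=fx,fy=fx,interpolation=cv2.INTER_CUBIC)[:,:,::-1].copy()
    def ln(a,b,col):
        q=[tuple(int(round(t)) for t in (proj(p,c+F@np.array(v),o)+.5)*fx) for v in (a,b)]; cv2.line(img,q[0],q[1],col,1,cv2.LINE_AA)
    def bx(c0,h,col,Rz=None,piv=None):
        import itertools
        vs=[np.array(c0)+np.array(sg)*h for sg in itertools.product((1,-1),repeat=3)]
        if Rz is not None: vs=[piv+Rz@(v-piv) for v in vs]
        for i in range(8):
            for j in range(i):
                if bin(i^j).count('1')==1: ln(vs[i],vs[j],col)
    bx([gx,0,0],[.044,.013,.013],(0,255,0)); L=(.106,-.083) if s>0 else (.083,-.106)
    bx([gx+(L[0]+.061)/2,0,0],[(L[0]-.061)/2,.011,.011],(0,255,0)); bx([gx+(L[1]-.061)/2,0,0],[(-.061-L[1])/2,.011,.011],(0,255,0))
    for x in (-.0525,.0525):
        for sg in (1,-1): bx([x,sg*.0155,-.0],[.005,.0065,.0135],(0,0,255))
    Rz=R.from_euler('z',th).as_matrix();pv=np.array([-.038,-.04,0])
    bx(pv+[0,.036,.018],[.007,.043,.003],(255,0,255),Rz,pv); bx(pv+[0,.072,.037],[.008,.008,.016],(255,0,255),Rz,pv)
    if crop: img=img[crop[1]*fx:crop[3]*fx,crop[0]*fx:crop[2]*fx]
    cv2.imwrite('pics/'+name+'.png',img)
E
python3 - <<'E'
from fit import *
import pickle
o,p=pickle.load(open('w1.pkl','rb'));S,D=pickle.load(open('sd.pkl','rb'))
c=np.array([.5547,-.0035,.1])
overlay(p,o,c,1.336,.09,'ov_w',crop=(210,80,390,230),fx=4)
overlay(S,None,c,1.336,.09,'ov_s',crop=(200,140,320,250),fx=5)
E
```

```text
(no output)
```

View pics/ov_w.png

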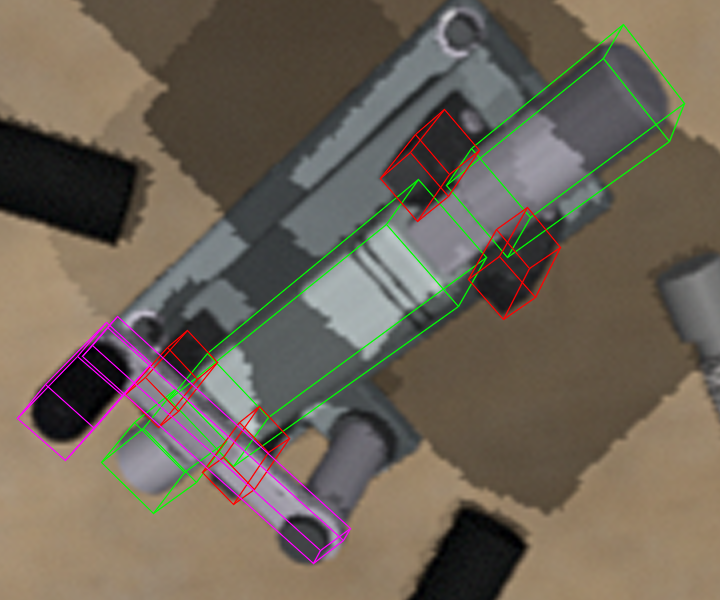

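View pics/ov_s.png

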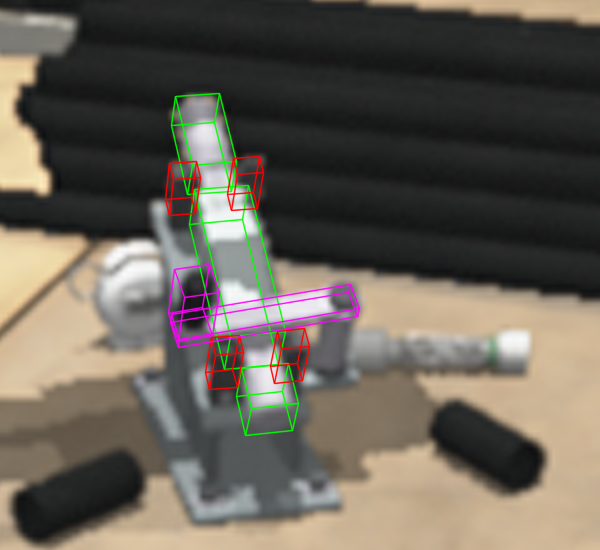

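```bash
cat >> fit.py <<'E'
C=np.array([.5547,-.003,.1]);YAW=1.336
def knob(th,z): return C+frame(YAW)@np.array([-.038-.072*np.sin(th),-.04+.072*np.cos(th),z])
def tooldelta(o,target):
    return R.from_rotvec(o['tool_rot']).as_matrix().T@(np.asarray(target)-o['tool_pos'])
E
python3 - <<'E'
from fit import *
o=ctrl.get_obs(); Rt=R.from_rotvec(o['tool_rot']).as_matrix();tx=Rt[:,0]*[1,1,0]
print(psi(o))
a=knob(.09,.036)+tx*.030
print('start',a,tooldelta(o,a))
prev=a
for th in np.linspace(.09,1.69,17):
    t=knob(th,.036)+tx*.0195; print(round(th,2),t,Rt.T@(t-prev)*1000); prev=t
E
```

```text
124.35034797265077
start [ 0.4938 -0.0258  0.1089] [ 0.0422 -0.0548  0.1905]
0.09 [ 0.4997 -0.0345  0.1089] [-10.4998  -0.0004   0.0445]
0.19 [ 0.4993 -0.0407  0.1054] [-4.8744 -3.9276  3.5513]
0.29 [ 0.4995 -0.047   0.1019] [-5.319  -3.3654  3.4899]
0.39 [ 0.5005 -0.0533  0.0985] [-5.7105 -2.7695  3.3937]
0.49 [ 0.5021 -0.0595  0.0952] [-6.0449 -2.146   3.2636]
0.59 [ 0.5045 -0.0655  0.0921] [-6.3189 -1.5011  3.1008]
0.69 [ 0.5075 -0.0714  0.0893] [-6.5298 -0.8411  2.9071]
0.79 [ 0.5112 -0.077   0.0866] [-6.6754 -0.1728  2.6843]
0.89 [ 0.5154 -0.0823  0.0842] [-6.7544  0.4973  2.4347]
0.99 [ 0.5202 -0.0872  0.0821] [-6.7658  1.1624  2.1608]
1.09 [ 0.5255 -0.0917  0.0803] [-6.7097  1.8159  1.8653]
1.19 [ 0.5313 -0.0958  0.0788] [-6.5865  2.4513  1.5512]
1.29 [ 0.5374 -0.0993  0.0776] [-6.3975  3.0621  1.2215]
1.39 [ 0.5439 -0.1024  0.0768] [-6.1446  3.6424  0.8797]
1.49 [ 0.5506 -0.1048  0.0763] [-5.8303  4.1863  0.529 ]
1.59 [ 0.5576 -0.1067  0.0762] [-5.4577  4.6883  0.1731]
1.69 [ 0.5647 -0.1079  0.0764] [-5.0306  5.1435 -0.1846]
```

Request:
apply_moves:
  deltas:
    - [0.021,-0.028,0,0,-1]
    - [0.021,-0.027,0,0,-1]
    - [0,0,0.04,0,-1]
    - [0,0,0.04,0,-1]
    - [0,0,0.04,0,-1]
    - [0,0,0.035,0,-1]
    - [0,0,0.02,0,-1]
    - [0,0,0.012,0,-1]

```text
t: 5.7
tool_pos: [0.494, -0.0263, 0.1104]
tool_rot: [1.451, 2.769, 0.012]
contact_force: [-0.6, -0.3, 0.0]
opening: 0.0
```

Run:
```python
from fit import *
o=ctrl.get_obs(); Rt=R.from_rotvec(o['tool_rot']).as_matrix();tx=Rt[:,0]*[1,1,0]
print(o['t'],o['tool_pos'],psi(o),o['contact_force'],tooldelta(o,knob(.09,.036)+tx*.0195))
p=ctrl.get_image('wrist');save(p,'w2')
```

```text
5.7 [ 0.494  -0.0263  0.1104] 124.69530007127268 [-0.5979 -0.2668  0.0454] [-0.01   -0.0001  0.0015]
```

View pics/w2.png

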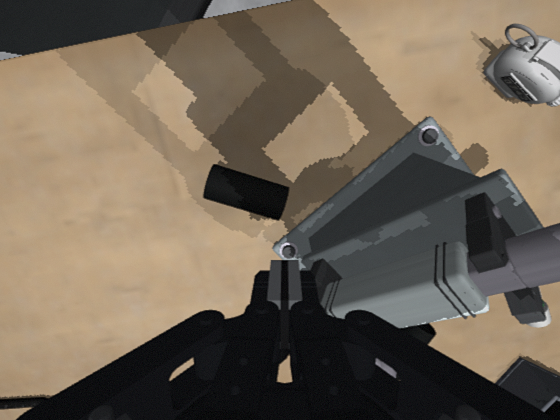

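Request:
apply_moves:
  deltas:
    - [-0.0105,0,0.001,0,-1]
    - [-0.005,-0.004,0.0035,0,-1]
    - [-0.0053,-0.0034,0.0035,0,-1]
    - [-0.0057,-0.0028,0.0034,0,-1]
    - [-0.006,-0.0021,0.0033,0,-1]
    - [-0.0063,-0.0015,0.0031,0,-1]
    - [-0.0065,-0.0008,0.0029,0,-1]
    - [-0.0067,-0.0002,0.0027,0,-1]

```text
t: 6.75
tool_pos: [0.5128, -0.0811, 0.0868]
tool_rot: [1.451, 2.77, 0.012]
contact_force: [-0.4, 0.4, 0.6]
opening: -0.0001
```

```bash
cat > st.py <<'E'
from fit import *
o=ctrl.get_obs(); print('t',o['t'],'pos',o['tool_pos'],'psi',psi(o),'F',o['contact_force'],'M',o['wrist_torque'],'op',o['opening'])
E
python3 - <<'E'
from st import *
Rt=R.from_rotvec(o['tool_rot']).as_matrix();tx=Rt[:,0]*[1,1,0]
prev=o['tool_pos']
for th in np.linspace(.89,1.69,9):
    t=knob(th,.036)+tx*.0195; print(round(th,2),Rt.T@(t-prev)*1000); prev=t
p=ctrl.get_image('scene');cv2.imwrite('pics/s3.png',cv2.resize(p['img'][130:270,180:340,::-1],None,fx=4,fy=4))
E
```

```text
t 6.75 pos [ 0.5128 -0.0811  0.0868] psi 124.703551465112 F [-0.4341  0.3622  0.6267] M [ 0.073   0.1798 -0.0748] op -5.844113175132419e-05
0.89 [-2.4086  1.2841  2.6057]
0.99 [-6.7609  1.109   2.2038]
1.09 [-6.7105  1.7644  1.9114]
1.19 [-6.5929  2.4021  1.5999]
1.29 [-6.4096  3.0158  1.2724]
1.39 [-6.1621  3.5994  0.9322]
1.49 [-5.8532  4.147   0.5827]
1.59 [-5.4857  4.6532  0.2273]
1.69 [-5.0634  5.1129 -0.1303]
```

View pics/s3.png

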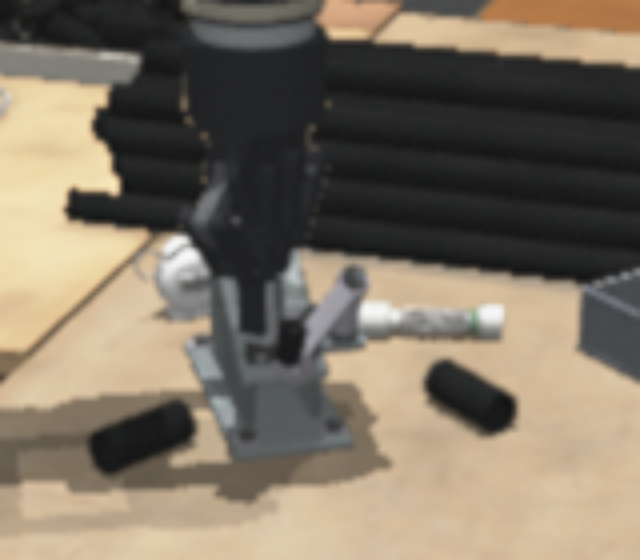

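Request:
apply_moves:
  deltas:
    - [-0.009,0.002,0.0045,0,-1]
    - [-0.0067,0.0018,0.0019,0,-1]
    - [-0.0066,0.0024,0.0016,0,-1]
    - [-0.0064,0.003,0.0013,0,-1]
    - [-0.0062,0.0036,0.0009,0,-1]
    - [-0.0058,0.0042,0.0006,0,-1]
    - [-0.0055,0.0047,0.0002,0,-1]
    - [-0.005,0.005,0,0,-1]

```text
t: 7.8
tool_pos: [0.5684, -0.1106, 0.076]
tool_rot: [1.45, 2.768, 0.011]
contact_force: [-1.5, -0.1, 0.9]
opening: -0.0002
```

Run:
```python
from st import *
Rt=R.from_rotvec(o['tool_rot']).as_matrix();tx=Rt[:,0]*[1,1,0]
for th in (1.49,1.59,1.69,1.73): print(th,tooldelta(o,knob(th,.036)+tx*.0195)*1000)
p=ctrl.get_image('scene');cv2.imwrite('pics/s4.png',cv2.resize(p['img'][130:270,180:340,::-1],None,fx=4,fy=4))
```

```text
t 7.8 pos [ 0.5684 -0.1106  0.076 ] psi 124.69642977171539 F [-1.4803 -0.0526  0.9372] M [ 0.0129  0.2043 -0.0465] op -0.00016261835215364303
1.49 [ 14.8547 -11.4768  -0.5949]
1.59 [ 9.3698 -6.823  -0.3593]
1.69 [ 4.3068 -1.7095 -0.4817]
1.73 [ 2.4113  0.4533 -0.6307]
```

View pics/s4.png

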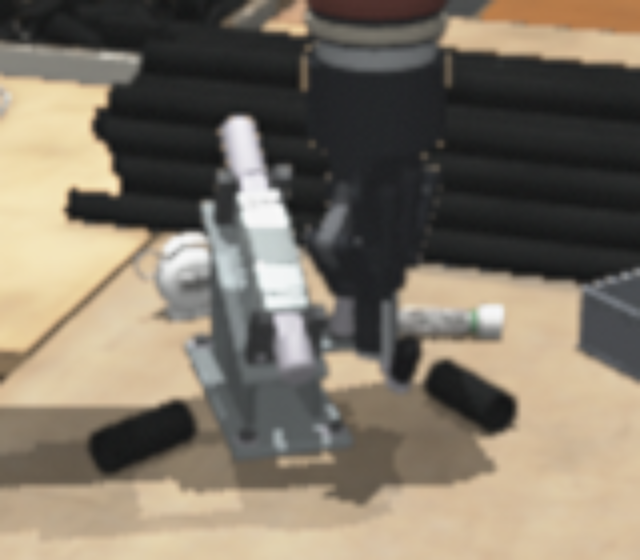

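Request:
apply_moves:
  deltas:
    - [0.015,0,0,0,-1]
    - [0,0,-0.055,0,-1]
    - [0,0,-0.06,0.1,0]
    - [0,0,-0.04,0.16,0.3]
    - [0,0,0,0.18,0.3]
    - [0,0,0,0.18,0.3]
    - [0,0,0,0.18,0.3]
    - [0,0,0,0.05,0.3]

```text
t: 8.85
tool_pos: [0.5545, -0.0919, 0.2368]
tool_rot: [2.488, 1.894, 0.028]
contact_force: [0.4, -0.8, -0.9]
opening: 0.0555
```

Run:
```python
from st import *
t=C+frame(YAW)@np.array([-.0035,0,0])+[0,0,.13]
print(t,tooldelta(o,t),'turn',psi(o)-np.degrees(YAW),o['q'])
```

```text
t 8.85 pos [ 0.5545 -0.0919  0.2368] psi 74.55140212127695 F [ 0.3626 -0.7523 -0.8941] M [-0.0036  0.0102 -0.021 ] op 0.055492908902723743
[ 0.554  -0.0059  0.2283] [ 0.0827 -0.0236  0.0085] turn -1.9957593082010305 [-0.2996 -0.116   1.7688  0.0059  1.4665 -0.0304]
```

Request:
apply_moves:
  deltas:
    - [0.042,-0.012,0.004,-0.018,0.3]
    - [0.041,-0.011,0.004,-0.017,0.3]
    - [0,0,0,0,0.3]
    - [0,0,0,0,0.3]
    - [0,0,0,0,0.3]
    - [0,0,0,0,0.3]
    - [0,0,0,0,0.3]
    - [0,0,0,0,0.3]

```text
t: 9.85
tool_pos: [0.5519, -0.0042, 0.229]
tool_rot: [2.455, 1.932, 0.03]
contact_force: [1.0, 0.1, -0.2]
opening: 0.0551
```

Run:
```python
from st import *
import pickle
p=ctrl.get_image('wrist');pickle.dump((o,p),open('w5.pkl','wb'))
S=ctrl.get_image('scene');D=ctrl.get_image('side');pickle.dump((S,D),open('sd5.pkl','wb'))
save(p,'w5')
c0=C
sets={'wrist':getpts(o,p,c0),'scene':getpts(None,S,c0),'side':getpts(None,D,c0)}
for k,W in sets.items():
    W=W[W[:,2]<.165]
    P=tocr(W,C,YAW); W=W[(np.abs(P[:,1])<.03)&(P[:,2]>-.02)&(P[:,2]<.03)]
    if len(W)<50: print(k,len(W));continue
    r,f=fitcradle(W,np.r_[C,YAW],1.7)
    print(k,len(W),r.x,'deg',np.degrees(r.x[3]),'med',np.median(f),'frac<3mm',(f<.003).mean())
overlay(p,o,C,YAW,1.7,'ov_w5',crop=(150,50,420,300),fx=3)
```

```text
t 9.85 pos [ 0.5519 -0.0042  0.229 ] psi 76.4041256785902 F [ 1.0425  0.0998 -0.1947] M [ 0.0099 -0.025  -0.0085] op 0.05512160786871848
wrist 6997 [ 0.5543 -0.0037  0.0999  1.338   1.6888 -0.0035] deg 76.6624988036729 med 0.0003353775328273807 frac<3mm 0.9995712448192082
scene 933 [ 0.5557 -0.0064  0.0992  1.3373  1.7    -0.0033] deg 76.61949810649975 med 0.0007267906753629962 frac<3mm 0.9710610932475884
side 579 [ 0.5541 -0.0039  0.1013  1.3383  1.7234 -0.0029] deg 76.67744238133031 med 0.0011322559458398175 frac<3mm 0.8946459412780656
```

View pics/ov_w5.png

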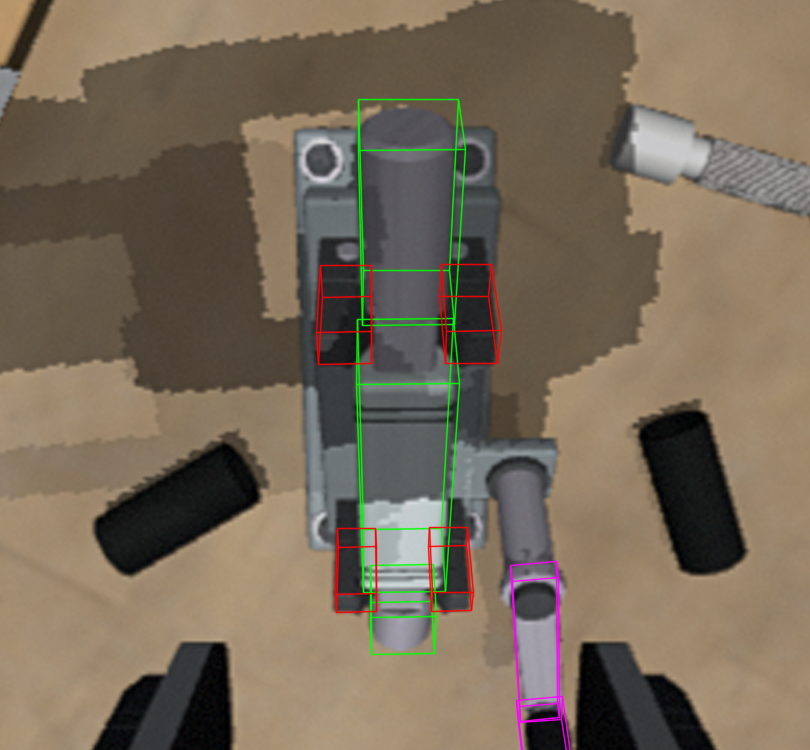

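View pics/w5.png

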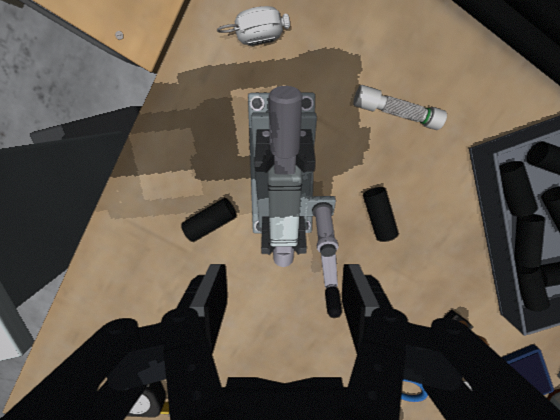

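```bash
sed -i 's/^C=.*/C=np.array([.5545,-.004,.1]);YAW=1.338/' fit.py
python3 - <<'E'
from st import *
Rt=R.from_rotvec(o['tool_rot']).as_matrix();print(Rt)
t=C+frame(YAW)@np.array([-.0035,0,0])-[0,0,.018]
print(t,tooldelta(o,t),'turn',psi(o)-np.degrees(YAW))
E
```

```text
t 10.0 pos [ 0.5519 -0.004   0.229 ] psi 76.42599876135071 F [0.2995 0.4956 0.0357] M [-0.0738  0.0037 -0.0474] op 0.055308919980692775
[[ 0.2347  0.9717  0.0261]
 [ 0.9721 -0.2347 -0.002 ]
 [ 0.0042  0.0258 -0.9997]]
[ 0.5538 -0.0069  0.0803] [-0.0031 -0.0013  0.1488] turn -0.23575422715343564
```

Request:
apply_moves:
  deltas:
    - [-0.003,-0.001,0.03,0,0.3]
    - [0,0,0.035,0,0.3]
    - [0,0,0.035,0,0.3]
    - [0,0,0.025,0,0.3]
    - [0,0,0.015,0,0.3]
    - [0,0,0.008,0,0.3]
    - [0,0,0,0,0.3]
    - [0,0,0,0,0.3]

```text
t: 11.0
tool_pos: [0.5575, -0.0074, 0.0805]
tool_rot: [2.45, 1.929, 0.038]
contact_force: [-0.4, 0.5, 0.6]
opening: 0.0555
```

Run:
```python
from st import *
t=C+frame(YAW)@np.array([-.0035,0,0])-[0,0,.018]
print(t,tooldelta(o,t),'turn',psi(o)-np.degrees(YAW))
p=ctrl.get_image('wrist');save(p,'w6')
```

```text
t 11.0 pos [ 0.5575 -0.0074  0.0805] psi 76.44068288807185 F [-0.3739  0.4935  0.553 ] M [-0.0529  0.0523 -0.0275] op 0.055539648563279885
[ 0.5538 -0.0069  0.0803] [-0.0004 -0.0037  0.0001] turn -0.2210701004322999
```

View pics/w6.png

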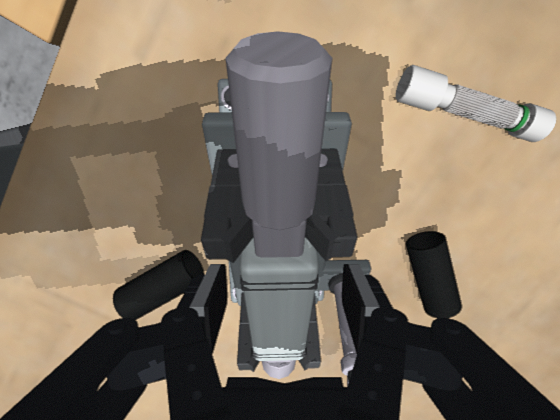

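Request:
apply_moves:
  deltas:
    - [0,-0.002,0,0,0.0]
    - [0,0,0,0,-0.3]
    - [0,0,0,0,-0.6]
    - [0,0,0,0,-0.6]
    - [0,0,0,0,-0.6]
    - [0,0,0,0,-0.6]
    - [0,0,0,0,-0.6]
    - [0,0,0,0,-0.6]
  grip_force: 30

```text
t: 12.05
tool_pos: [0.5553, -0.0068, 0.082]
tool_rot: [2.452, 1.928, 0.038]
contact_force: [-1.9, 0.4, 2.2]
opening: 0.0257
```

Run:
```python
from st import *
Rt=R.from_rotvec(o['tool_rot']).as_matrix()
print(Rt)
z=frame(YAW)[:,2]; print('lift dir cradle z in tool',Rt.T@z, 'fit lift target', tooldelta(o,C))
```

```text
t 12.05 pos [ 0.5553 -0.0068  0.082 ] psi 76.36080688261472 F [-1.9028  0.4307  2.1732] M [ 0.0671  0.4475 -0.2212] op 0.02572631417643161
[[ 0.2358  0.9712  0.0333]
 [ 0.9718 -0.2359 -0.0025]
 [ 0.0054  0.0329 -0.9994]]
lift dir cradle z in tool [-0.4953  0.0312 -0.8682] fit lift target [ 0.0026 -0.0008 -0.018 ]
```

Request:
apply_moves:
  deltas:
    - [0.001,0,-0.003,0,-0.6]
    - [-0.003,0,-0.006,0,-0.6]
    - [-0.004,0,-0.007,0,-0.6]
    - [-0.004,0,-0.007,0,-0.6]
    - [-0.004,0,-0.007,0,-0.6]
    - [-0.005,0,-0.0088,0,-0.6]
    - [-0.008,0,-0.014,0,-0.6]
    - [-0.008,0,-0.014,0,-0.6]

```text
t: 13.05
tool_pos: [0.5432, -0.0428, 0.1507]
tool_rot: [2.45, 1.93, 0.035]
contact_force: [-0.7, 0.4, -2.6]
opening: 0.0258
```

Run:
```python
from st import *
p=ctrl.get_image('wrist');save(p,'w7')
p=ctrl.get_image('scene');cv2.imwrite('pics/s7.png',cv2.resize(p['img'][90:270,170:350,::-1],None,fx=3,fy=3))
print((o['tool_pos']-C)@frame(YAW))
```

```text
t 13.05 pos [ 0.5432 -0.0428  0.1507] psi 76.46956476980058 F [-0.7068  0.3801 -2.5625] M [-0.0818  0.0367 -0.015 ] op 0.025772519992935557
[-0.0096  0.0021  0.0641]
```

View pics/w7.png

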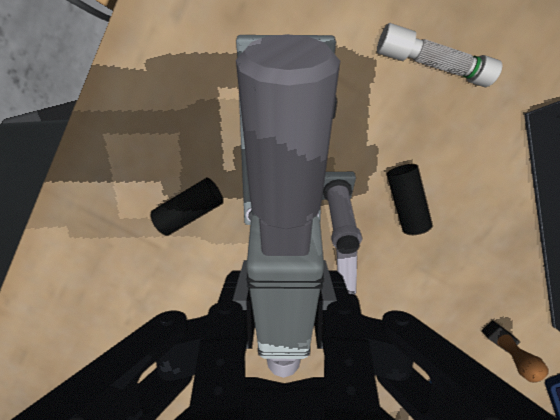

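View pics/s7.png

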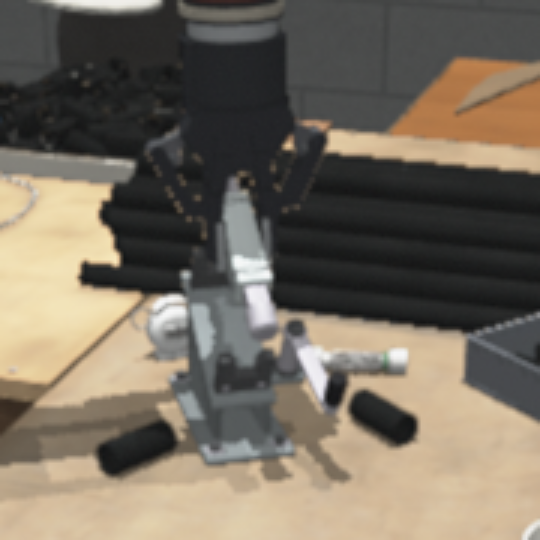

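Run:
```python
from fit import *
import pickle
o,p=pickle.load(open('w5.pkl','rb'))
W=cloud(p,o).reshape(-1,3);W=W[~np.isnan(W).any(1)]
h=(W[:,:2]-C[:2])@np.array([np.cos(YAW),np.sin(YAW)]); l=(W[:,:2]-C[:2])@np.array([-np.sin(YAW),np.cos(YAW)])
m=(h>.08)&(h<.25)&(abs(l)<.09)&(W[:,2]>.012)&(W[:,2]<.08)
print('counter h',np.percentile(h[m],[1,50,99]),'l',np.percentile(l[m],[1,50,99]),'z',np.percentile(W[m,2],[50,90,99]))
m2=m&(l<.016); 
if m2.any(): print('near l<16: h',h[m2].min(),h[m2].max(),'z',W[m2,2].max())
m3=(abs(l)<.05)&(h>.03)&(h<.09)&(W[:,2]>.004)
for a in np.arange(.03,.1,.01):
    k=(abs(l)<.04)&(h>a)&(h<a+.01); print(round(a,2),np.percentile(W[k,2],[2,50,98]), l[k&(W[:,2]>.02)].min() if (k&(W[:,2]>.02)).any() else None)
```

```text
counter h [0.0809 0.1469 0.1642] l [-0.0888  0.0178  0.0547] z [0.0418 0.0546 0.0564]
near l<16: h 0.08013866985527814 0.1668750734907884 z 0.05701331720750297
0.03 [-0.0003  0.1295  0.1387] -0.021723039688474218
0.04 [-0.0001  0.1347  0.1409] -0.025635451194732605
0.05 [0.0001 0.1258 0.146 ] -0.025718739810349674
0.06 [0.0003 0.1121 0.152 ] -0.025666728965085237
0.07 [-0.0002  0.1436  0.1579] -0.025098674842849302
0.08 [-0.0003  0.1512  0.1597] -0.010609914576985499
0.09 [-0.001   0.0057  0.1493] -0.0077899134150739135
0.1 [-0.0015  0.0002  0.0016] None
```

Request:
apply_moves:
  deltas:
    - [0,0,-0.02,0,-0.6]
    - [0,0.001,-0.02,0,-0.6]
    - [0.03,0.001,0,0,-0.6]
    - [0.035,0.001,0,0,-0.6]
    - [0.035,0,0,0,-0.6]
    - [0.025,0,0,0,-0.6]
    - [0.014,0,0,0,-0.6]
    - [0,0,0,0,-0.6]
  grip_force: 20

```text
t: 14.15
tool_pos: [0.5811, 0.0954, 0.2024]
tool_rot: [2.446, 1.924, 0.046]
contact_force: [0.1, 0.1, -3.2]
opening: 0.0257
```

```bash
cat >> st.py <<'E'
d=o['tool_pos']-C
print('h %.1f lat %.1f z %.1f mm'%tuple(1000*np.array([d[0]*np.cos(YAW)+d[1]*np.sin(YAW),-d[0]*np.sin(YAW)+d[1]*np.cos(YAW),o['tool_pos'][2]])))
E
python3 - <<'E'
from st import *
p=ctrl.get_image('wrist');save(p,'w8')
p=ctrl.get_image('scene');cv2.imwrite('pics/s8.png',cv2.resize(p['img'][90:270,170:350,::-1],None,fx=3,fy=3))
E
```

```text
t 14.15 pos [0.5811 0.0954 0.2024] psi 76.38629314200239 F [ 0.1349  0.1445 -3.2135] M [-0.0392  0.0382  0.0536] op 0.02566672383516314
h 102.9 lat -2.9 z 202.4 mm
```

View pics/w8.png

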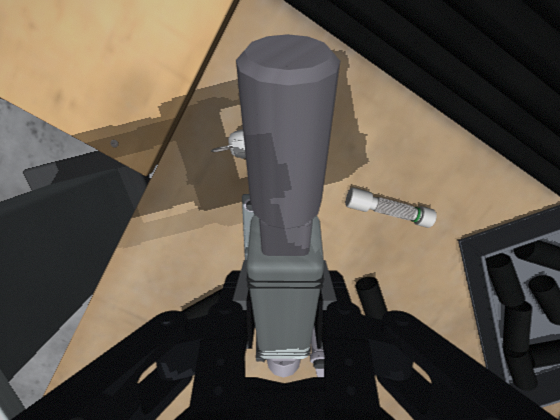

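View pics/s8.png

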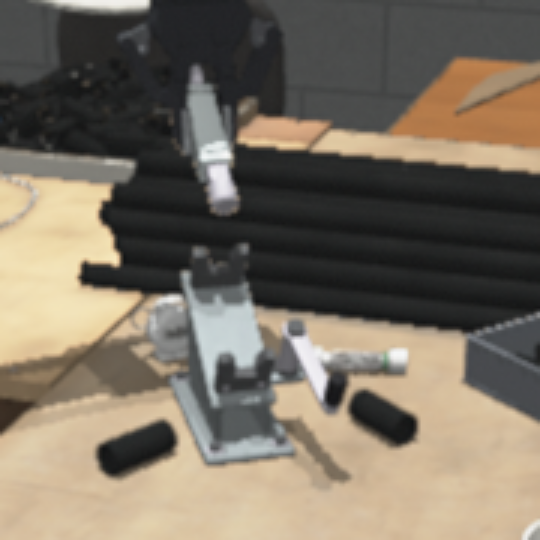

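Request:
apply_moves:
  deltas:
    - [-0.001,-0.002,0.014,0,-0.6]
    - [0,0,0.014,0,-0.6]
    - [0,0,0.008,0,-0.6]
    - [0,0,0.004,0,-0.6]
    - [0,0,0.004,0,-0.6]
    - [0,0,0.004,0,-0.6]
    - [0,0,0.004,0,-0.6]
    - [0,0,0.004,0,-0.6]

```text
t: 15.25
tool_pos: [0.5793, 0.0936, 0.1461]
tool_rot: [2.457, 1.92, 0.043]
contact_force: [-5.2, 2.7, 4.2]
opening: 0.0256
```

Run:
```python
from st import *
p=ctrl.get_image('wrist');save(p,'w9')
p=ctrl.get_image('scene');cv2.imwrite('pics/s9.png',cv2.resize(p['img'][90:270,170:350,::-1],None,fx=3,fy=3))
```

```text
t 15.25 pos [0.5793 0.0936 0.1461] psi 76.02904508732512 F [-5.2257  2.6608  4.1978] M [ 0.1328  1.0211 -0.3202] op 0.025598835173622214
h 100.7 lat -1.6 z 146.1 mm
```

View pics/s9.png

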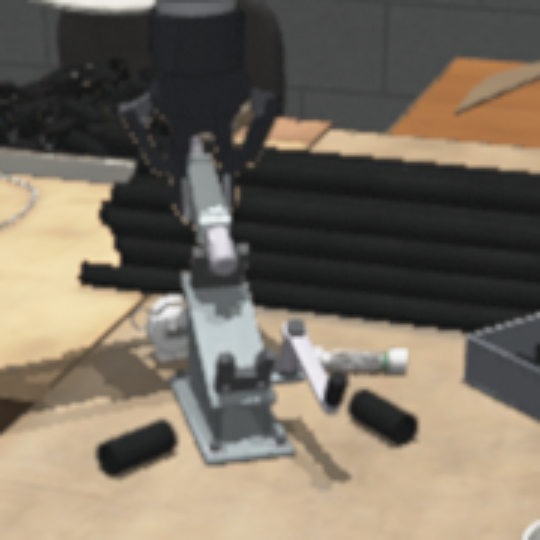

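View pics/w9.png

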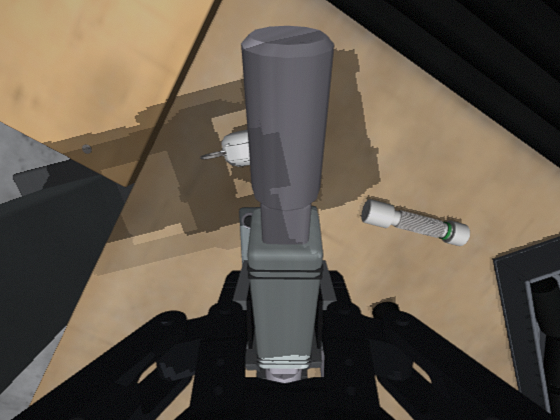

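Request:
apply_moves:
  deltas:
    - [0.002,-0.001,0.005,0,-0.6]
    - [0.002,-0.0005,0.005,0,-0.6]
    - [0.002,-0.0005,0.005,0,-0.6]
    - [0.001,0,0.005,0,-0.6]
    - [0.001,0,0.005,0,-0.6]
    - [0,0,0.005,0,-0.6]
    - [0,0,0.005,0,-0.6]
    - [0,0,0.003,0,-0.6]

```text
t: 16.35
tool_pos: [0.5825, 0.1023, 0.1085]
tool_rot: [2.454, 1.919, 0.047]
contact_force: [-3.1, -0.8, 1.9]
opening: 0.0259
```

Run:
```python
from st import *
p=ctrl.get_image('wrist');save(p,'w10')
p=ctrl.get_image('scene');cv2.imwrite('pics/s10.png',cv2.resize(p['img'][90:270,170:350,::-1],None,fx=3,fy=3))
```

```text
t 16.35 pos [0.5825 0.1023 0.1085] psi 76.06769951411236 F [-3.146  -0.8389  1.9289] M [-0.3793  0.4417 -0.1273] op 0.02586702735596651
h 109.9 lat -2.7 z 108.5 mm
```

View pics/s10.png

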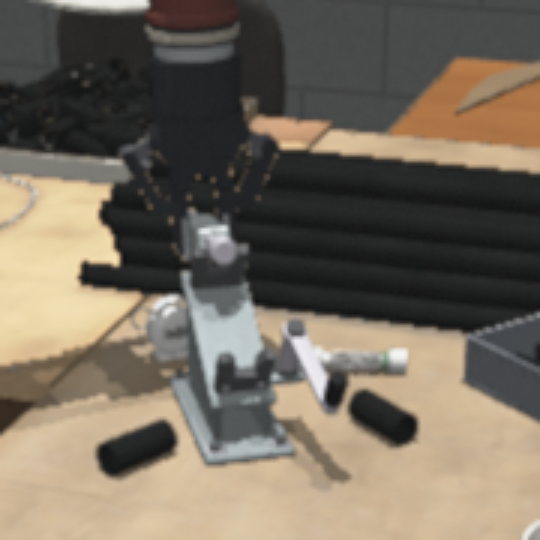

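View pics/w10.png

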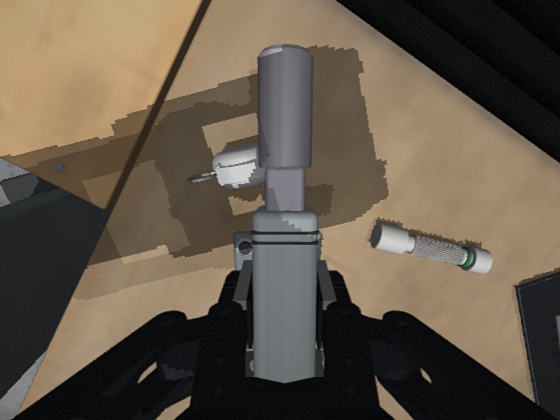

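Request:
apply_moves:
  deltas:
    - [0,-0.0005,0.004,0,-0.6]
    - [-0.001,-0.0005,0.004,0,-0.6]
    - [-0.001,0,0.004,0,-0.6]
    - [-0.002,0,0.004,0,-0.6]
    - [-0.002,0,0.003,0,-0.6]
    - [0,0,0,0,-0.6]
    - [0,0,-0.02,0,-0.6]
    - [0,0,-0.03,0,-0.6]

```text
t: 17.45
tool_pos: [0.5767, 0.0964, 0.1362]
tool_rot: [2.457, 1.921, 0.041]
contact_force: [0.9, 0.3, -3.8]
opening: 0.0255
```

```bash
cat > gfit.py <<'E'
from st import *
def gfit(o,p,a0=-.35,up=None):
    """gauge pose in tool axes: offset (x,y,z above TCP neg z), pitch a (elevation of long end wrt tool xy-plane along +tool x), yaw b, roll g"""
    W=cloud(p,o).reshape(-1,3);W=W[~np.isnan(W).any(1)]
    T=(W-o['tool_pos'])@R.from_rotvec(o['tool_rot']).as_matrix()
    # flip so that z up: axes (x,-y,-z)
    T=T*[1,-1,-1]
    ca,sa=np.cos(a0),np.sin(a0)
    G=(T-[0,0,.017]); gx=G[:,0]*ca+G[:,2]*sa; gz=-G[:,0]*sa+G[:,2]*ca
    m=(np.abs(G[:,1])<.02)&(np.abs(gz)<.03)&(gx>.022)&(gx<.125)&(G[:,2]<.09)
    G=T[m]
    def f(v):
        Q=(G-v[:3])@R.from_euler('ZYX',[v[4],-v[3],v[5]]).as_matrix()
        return np.minimum(np.abs(gauge(Q)),.012)
    best=None
    for da in (-.15,0,.15):
        r=least_squares(f,[0,0,.017,a0+da,0,0],loss='soft_l1',f_scale=.001,x_scale=[.01,.01,.01,.1,.1,.1],diff_step=1e-4)
        if best is None or r.cost<best.cost: best=r
    ff=f(best.x)
    print('n',m.sum(),'off',best.x[:3],'pitch %.1f yaw %.1f roll %.1f deg'%tuple(np.degrees(best.x[3:])),'med',np.median(ff),'in3',(ff<.003).mean())
    return best.x
E
python3 - <<'E'
from gfit import *
p=ctrl.get_image('wrist');save(p,'w11')
import pickle;pickle.dump((o,p),open('w11.pkl','wb'))
v=gfit(o,p)
Rt=R.from_rotvec(o['tool_rot']).as_matrix();print(Rt)
S=ctrl.get_image('scene');cv2.imwrite('pics/s11.png',cv2.resize(S['img'][90:270,170:350,::-1],None,fx=3,fy=3))
E
```

```text
t 17.45 pos [0.5767 0.0964 0.1362] psi 76.05182572009726 F [ 0.947   0.343  -3.7858] M [-0.0726  0.0497  0.0446] op 0.025456492495982763
h 102.8 lat 1.6 z 136.2 mm
n 8321 off [-0.0039  0.001   0.0214] pitch -26.6 yaw -0.1 roll 0.1 deg med 0.0003616649943850702 in3 1.0
[[ 0.241   0.9699  0.0345]
 [ 0.9705 -0.2411 -0.001 ]
 [ 0.0074  0.0337 -0.9994]]
```

View pics/w11.png

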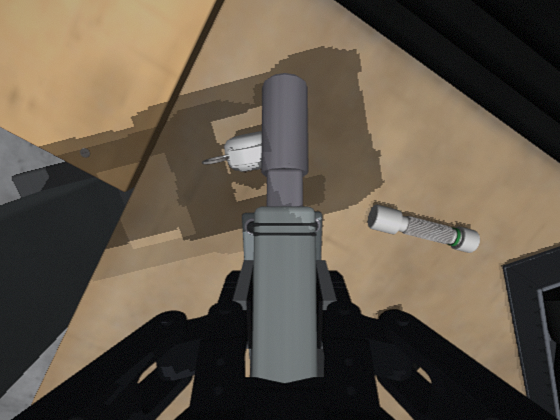

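View pics/s11.png

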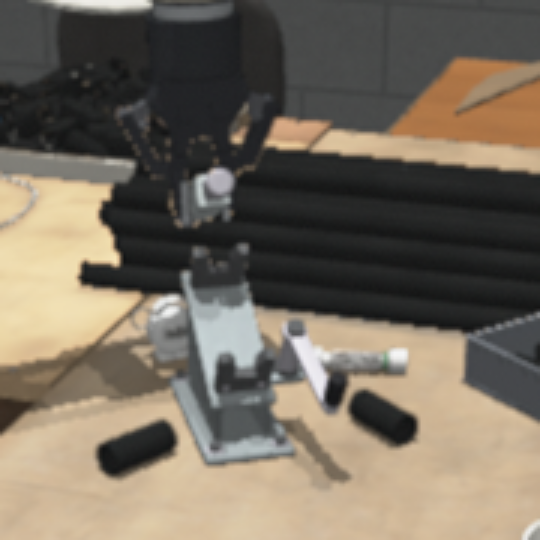

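Request:
apply_moves:
  deltas:
    - [0,0,-0.055,0,-0.6]
    - [0,0,-0.055,0,-0.6]
    - [-0.045,0,0,-0.1,-0.6]
    - [-0.045,0,0,-0.1,-0.6]
    - [-0.045,0,0,-0.1,-0.6]
    - [0,0,0,-0.18,-0.6]
    - [0,0,0,-0.18,-0.6]
    - [0,0,0,-0.18,-0.6]

```text
t: 18.55
tool_pos: [0.5515, -0.043, 0.2465]
tool_rot: [1.42, 2.765, 0.019]
contact_force: [-0.1, 0.2, -2.8]
opening: 0.0256
```

Request:
apply_moves:
  deltas:
    - [0,0,0,-0.18,-0.6]
    - [0,0,0,-0.18,-0.6]
    - [0,0,0,-0.18,-0.6]
    - [0,0,0,-0.18,-0.6]
    - [0,0,0,-0.18,-0.6]
    - [0,0,0,-0.18,-0.6]
    - [0,0,0,-0.18,-0.6]
    - [0,0,0,-0.18,-0.6]

```text
t: 19.55
tool_pos: [0.5462, -0.0444, 0.2362]
tool_rot: [-0.829, 3.012, -0.014]
contact_force: [0.3, 0.9, -3.1]
opening: 0.0254
```

Run:
```python
from st import *
print(o['q'],R.from_rotvec(o['tool_rot']).as_matrix())
print('turn needed (tool z rad)', -np.radians((np.degrees(YAW)+180-psi(o))%360))
```

```text
t 19.55 pos [ 0.5462 -0.0444  0.2362] psi -149.2124514969928 F [ 0.2918  0.8612 -3.05  ] M [-0.0117  0.0578 -0.0169] op 0.025361750894718975
h -41.2 lat -1.3 z 236.2 mm
[-0.2172 -0.1482  1.7989  0.0005  1.4708 -2.3253] [[-0.859  -0.5116  0.0197]
 [-0.5118  0.8591 -0.0038]
 [-0.0149 -0.0134 -0.9998]]
turn needed (tool z rad) -0.8006559100050727
```

Request:
apply_moves:
  deltas:
    - [0,0,0,-0.18,-0.6]
    - [0,0,0,-0.18,-0.6]
    - [0,0,0,-0.18,-0.6]
    - [0,0,0,-0.18,-0.6]
    - [0,0,0,-0.08,-0.6]
    - [-0.007,0,0,0,-0.6]
    - [0,0,0,0,-0.6]
    - [0,0,0,0,-0.6]

```text
t: 20.55
tool_pos: [0.5442, -0.0342, 0.2277]
tool_rot: [-1.969, 2.447, -0.015]
contact_force: [0.3, 0.3, -3.5]
opening: 0.026
```

Run:
```python
from gfit import *
import pickle
print(o['q'],R.from_rotvec(o['tool_rot']).as_matrix())
print('turn needed (tool z rad)', -np.radians((np.degrees(YAW)+180-psi(o)+180)%360-180))
p=ctrl.get_image('wrist');save(p,'w12');pickle.dump((o,p),open('w12.pkl','wb'))
v=gfit(o,p,-.46)
Rt=R.from_rotvec(o['tool_rot']).as_matrix()
F=Rt@np.diag([1,-1,-1.]); gc=o['tool_pos']+F@v[:3]; ga=F@R.from_euler('ZYX',[v[4],-v[3],v[5]]).as_matrix()
print('gauge centre in cradle',(gc-C)@frame(YAW),'axis(long) in cradle',frame(YAW).T@ga[:,0],'roll axis y',frame(YAW).T@ga[:,1])
```

```text
t 20.55 pos [ 0.5442 -0.0342  0.2277] psi -102.35440881543943 F [ 0.337   0.3249 -3.4985] M [-0.0133  0.0311 -0.0021] op 0.025951856666493703
h -31.8 lat 3.1 z 227.7 mm
[-0.1965 -0.1409  1.8065 -0.0055  1.4684 -3.1219] [[-0.214  -0.9768  0.0064]
 [-0.9768  0.2139 -0.0069]
 [ 0.0053 -0.0077 -1.    ]]
turn needed (tool z rad) 0.01717121582806685
n 7844 off [-0.0056 -0.001   0.0216] pitch -26.8 yaw -0.2 roll -0.2 deg med 0.0003578343715107406 in3 1.0
gauge centre in cradle [0.052  0.0043 0.1423] axis(long) in cradle [-0.998  -0.0157  0.0608] roll axis y [ 0.0155 -0.9999 -0.0033]
```

View pics/w12.png

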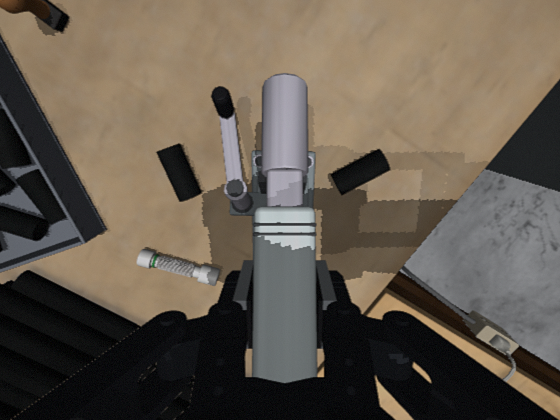

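Request:
apply_moves:
  deltas:
    - [-0.004,-0.0015,0.02,0.017,-0.6]
    - [-0.0045,-0.002,0.03,0,-0.6]
    - [0,0,0.03,0,-0.6]
    - [0,0,0.02,0,-0.6]
    - [0,0,0.01,0,-0.6]
    - [0,0,0,0,-0.6]
    - [0,0,0,0,-0.6]
    - [0,0,0,0,-0.6]

```text
t: 21.6
tool_pos: [0.5499, -0.0267, 0.1101]
tool_rot: [-1.943, 2.468, -0.013]
contact_force: [-0.3, 0.6, -3.4]
opening: 0.0258
```

```bash
cat > look.py <<'E'
from gfit import *
import pickle,sys
n=sys.argv[1]; a0=float(sys.argv[2]) if len(sys.argv)>2 else -.46
print('q',o['q'])
print('turn needed (tool z rad)', -np.radians((np.degrees(YAW)+180-psi(o)+180)%360-180))
p=ctrl.get_image('wrist');save(p,'w'+n);pickle.dump((o,p),open('w%s.pkl'%n,'wb'))
v=gfit(o,p,a0)
Rt=R.from_rotvec(o['tool_rot']).as_matrix()
F=Rt@np.diag([1,-1,-1.]); gc=o['tool_pos']+F@v[:3]; ga=F@R.from_euler('ZYX',[v[4],-v[3],v[5]]).as_matrix()
print('gauge centre in cradle',(gc-C)@frame(YAW)*1000,'axis(long) in cradle',frame(YAW).T@ga[:,0],'tilt z',Rt[:,2])
S=ctrl.get_image('scene');cv2.imwrite('pics/s%s.png'%n,cv2.resize(S['img'][110:260,180:330,::-1],None,fx=4,fy=4,interpolation=cv2.INTER_CUBIC)); pickle.dump(S,open('S%s.pkl'%n,'wb'))
E
python3 look.py 13
```

```text
t 21.6 pos [ 0.5499 -0.0267  0.1101] psi -103.57390850098523 F [-0.2651  0.5947 -3.389 ] M [ 0.0254 -0.016   0.04  ] op 0.025819524802903532
h -23.1 lat -0.7 z 110.1 mm
q [-0.1809 -0.0211  1.8974 -0.0055  1.2589 -3.084 ]
turn needed (tool z rad) -0.004113068911742343
n 8398 off [-0.0055 -0.001   0.0216] pitch -26.8 yaw -0.2 roll -0.0 deg med 0.00038852761551753674 in3 0.9353417480352465
gauge centre in cradle [ 0.7092  0.4173 36.1677] axis(long) in cradle [-0.9982  0.0038  0.0602] tilt z [ 0.0054 -0.0063 -1.    ]
```

View pics/w13.png

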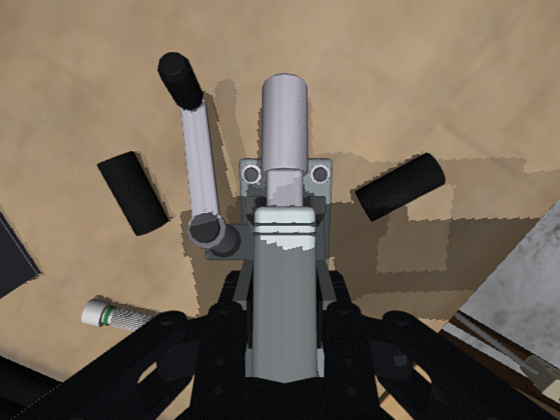

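View pics/s13.png

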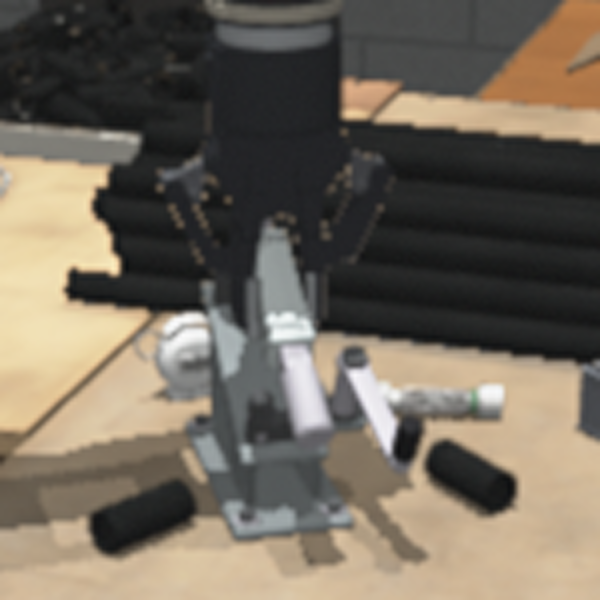

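Request:
apply_moves:
  deltas:
    - [-0.0028,-0.0003,0.0048,-0.004,-0.6]
    - [-0.0028,0,0.0048,0,-0.6]
    - [-0.0028,0,0.0048,0,-0.6]
    - [-0.0028,0,0.0048,0,-0.6]
    - [-0.001,0,0.0017,0,-0.6]
    - [-0.001,0,0.0017,0,-0.6]
    - [-0.001,0,0.0017,0,-0.6]
    - [-0.001,0,0.0017,0,-0.6]

```text
t: 22.7
tool_pos: [0.5531, -0.0125, 0.0849]
tool_rot: [1.946, -2.46, 0.014]
contact_force: [-2.4, -1.2, -2.0]
opening: 0.026
```

```bash
python3 look.py 14
```

```text
t 22.7 pos [ 0.5531 -0.0125  0.0849] psi -103.31250164743983 F [-2.3585 -1.1667 -2.035 ] M [-0.1248  0.3731 -0.1907] op 0.026016719816642605
h -8.6 lat -0.6 z 84.9 mm
q [-0.1521  0.0193  1.9032 -0.0106  1.2161 -3.0577]
turn needed (tool z rad) 0.0004493413699034164
n 9133 off [-0.0008  0.      0.0192] pitch -29.1 yaw -1.0 roll -0.7 deg med 0.000521865848926141 in3 0.883170918646666
gauge centre in cradle [-4.5844 -0.5825  7.3046] axis(long) in cradle [-0.9996  0.0129  0.0259] tilt z [ 0.0014 -0.0103 -0.9999]
```

View pics/w14.png

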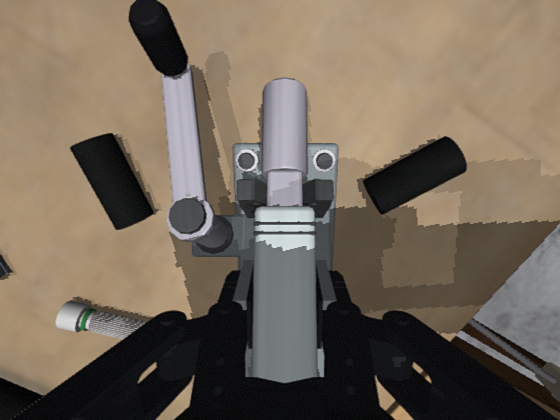

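View pics/s14.png

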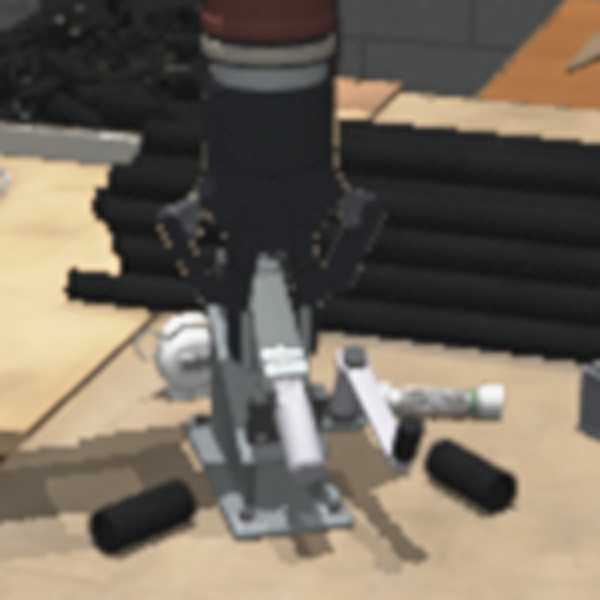

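```bash
sed -i "s/m=(np.abs(G\[:,1\])<.02)&(np.abs(gz)<.03)/m=(np.abs(G[:,1])<.0125)\&(np.abs(gz)<.03)\&((gx<.05)|(gx>.062))/" gfit.py; grep -n "m=(" gfit.py
python3 - <<'E'
from gfit import *
import pickle
for n in ('12','13','14'):
    o,p=pickle.load(open(f'w{n}.pkl','rb'))
    v=gfit(o,p,-.46)
    Rt=R.from_rotvec(o['tool_rot']).as_matrix()
    F=Rt@np.diag([1,-1,-1.]); gc=o['tool_pos']+F@v[:3]; ga=F@R.from_euler('ZYX',[v[4],-v[3],v[5]]).as_matrix()
    print('centre',(gc-C)@frame(YAW)*1000,'axis(long) in cradle',frame(YAW).T@ga[:,0])
E
```

```text
10:    m=(np.abs(G[:,1])<.0125)&(np.abs(gz)<.03)&((gx<.05)|(gx>.062))&(gx>.022)&(gx<.125)&(G[:,2]<.09)
t 22.8 pos [ 0.5531 -0.0124  0.0846] psi -103.3050247664402 F [-0.468  -0.7886 -2.8687] M [-0.0369  0.2157 -0.1255] op 0.0257600909006858
h -8.5 lat -0.6 z 84.6 mm
n 6494 off [-0.0062 -0.0017  0.022 ] pitch -26.8 yaw 0.3 roll 0.3 deg med 0.0003605915973540659 in3 1.0
centre [ 52.7834   5.0625 142.3423] axis(long) in cradle [-0.9979 -0.0236  0.0602]
n 6598 off [-0.0062 -0.0016  0.022 ] pitch -26.8 yaw 0.2 roll 0.3 deg med 0.00036092279369161553 in3 0.985753258563201
centre [ 1.4376  0.993  36.1587] axis(long) in cradle [-0.9982 -0.0027  0.0599]
n 6723 off [-0.0028 -0.0001  0.0203] pitch -29.1 yaw -0.9 roll -0.7 deg med 0.0004124918281808703 in3 0.9845307154544103
centre [-2.3255 -0.4668  7.2604] axis(long) in cradle [-0.9996  0.011   0.0251]
```

Request:
apply_moves:
  deltas:
    - [-0.0018,0,0.0016,0,-0.6]
    - [-0.0015,0,0.0016,0,-0.6]
    - [-0.001,0,0.0017,0,-0.6]
    - [-0.001,0,0.0017,0,-0.6]
    - [-0.001,0,0.0017,0,-0.6]
    - [-0.001,0,0.0017,0,-0.6]
    - [-0.001,0,0.0017,0,-0.6]
    - [0,0,0,0,-0.6]

```text
t: 23.8
tool_pos: [0.554, -0.0086, 0.0792]
tool_rot: [1.941, -2.449, 0.017]
contact_force: [-0.6, -0.3, -2.6]
opening: 0.0255
```

```bash
python3 look.py 15
```

```text
t 23.8 pos [ 0.554  -0.0086  0.0792] psi -103.18673200030702 F [-0.5718 -0.258  -2.6261] M [ 0.0627  0.2139 -0.0532] op 0.025452269560574583
h -4.6 lat -0.5 z 79.2 mm
q [-0.1399  0.0335  1.8995 -0.0209  1.2122 -3.0439]
turn needed (tool z rad) 0.0026444358114414597
n 6607 off [-0.0016 -0.001   0.0199] pitch -31.3 yaw -0.3 roll 0.2 deg med 0.00041029842926266526 in3 0.9800211896473437
gauge centre in cradle [-2.7122  0.4402  0.466 ] axis(long) in cradle [-1.      0.0024 -0.0024] tilt z [-0.0061 -0.0189 -0.9998]
```

View pics/s15.png

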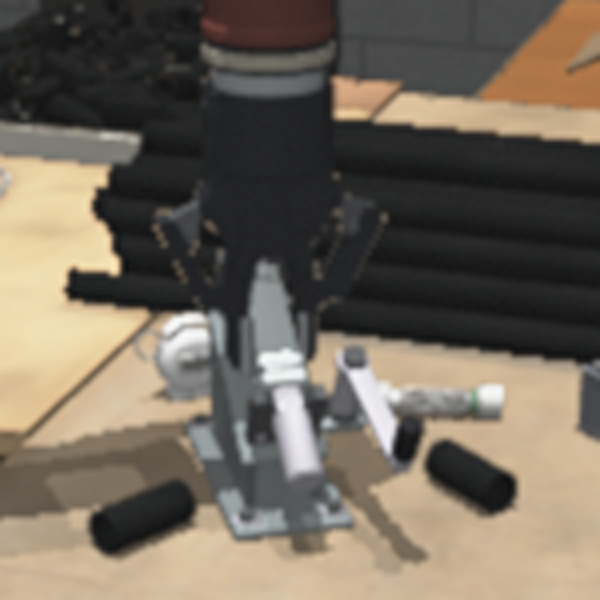

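View pics/w15.png

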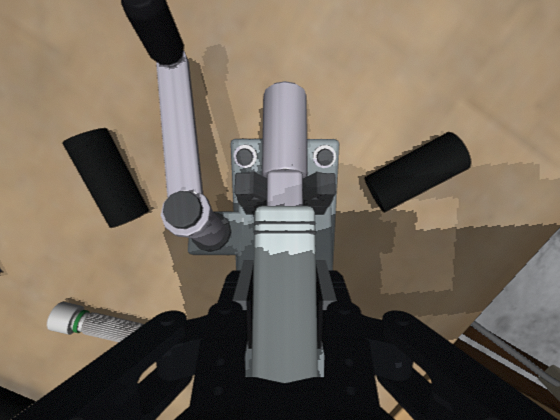

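Request:
apply_moves:
  deltas:
    - [-0.001,0,0.0017,0,-0.6]
    - [-0.001,0,0.0017,0,-0.6]
    - [0,0,0,0,-0.3]
    - [0,0,0,0,0]
    - [0,0,0,0,0]
    - [0,0,0,0,0]
    - [0,0,0,0,0]
    - [0,0,-0.01,0,0]

```text
t: 24.9
tool_pos: [0.5561, -0.0074, 0.0896]
tool_rot: [1.943, -2.446, 0.023]
contact_force: [-1.2, 0.4, 0.2]
opening: 0.0426
```

```bash
python3 look.py 16
```

```text
t 24.9 pos [ 0.5561 -0.0074  0.0896] psi -103.07464154849887 F [-1.2429  0.3789  0.1801] M [ 0.0438 -0.0259  0.0077] op 0.04256903085034559
h -2.9 lat -2.3 z 89.6 mm
q [-0.1356  0.0241  1.8898 -0.0241  1.2293 -3.041 ]
turn needed (tool z rad) 0.004600783255542085
n 5933 off [-0.0012 -0.0012  0.0098] pitch -31.6 yaw -1.9 roll -1.1 deg med 0.0004075534058347527 in3 0.9998314512051238
gauge centre in cradle [-1.7068 -1.1558  0.1683] axis(long) in cradle [-0.9997  0.0233 -0.0053] tilt z [-0.0046 -0.0222 -0.9997]
```

View pics/w16.png

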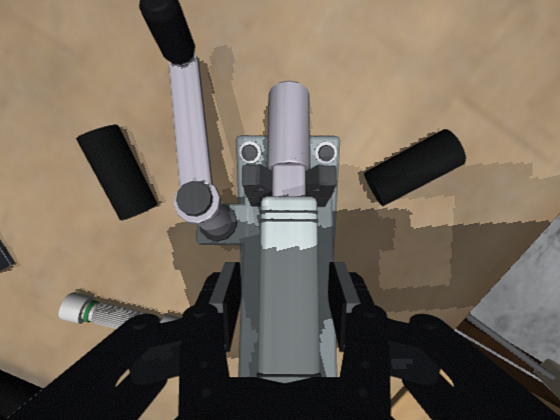

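Request:
apply_moves:
  deltas:
    - [0,0,-0.03,0,0]
    - [0,0,-0.05,0,0]
    - [0,0,-0.05,0.1,-0.5]
    - [0,0,0,0.18,-1]
    - [0,0,0,0.18,-1]
    - [0,0,0,0.18,-1]
    - [0,0,0,0.18,-1]
    - [0,0,0,0.18,-1]

```text
t: 26.0
tool_pos: [0.5589, -0.0047, 0.2301]
tool_rot: [-0.484, 3.101, -0.038]
contact_force: [-0.4, 0.6, -1.1]
opening: 0.0001
```

Request:
apply_moves:
  deltas:
    - [0,0,0,0.18,-1]
    - [0,0,0,0.18,-1]
    - [0,0,0,0.18,-1]
    - [0,0,0,0.18,-1]
    - [0,0,0,0.18,-1]
    - [0,0,0,0.18,-1]
    - [0,0,0,0.18,-1]
    - [0,0,0,0.1,-1]

```text
t: 27.0
tool_pos: [0.5593, -0.0048, 0.2328]
tool_rot: [1.627, 2.661, -0.023]
contact_force: [0.5, -0.5, -0.2]
opening: 0.0003
```

```bash
cat > close.py <<'E'
from st import *
def tgt(th,tx,off=.0196,zc=.050,zt=.036):
    k=knob(th,zc); t=k-tx*off; t[2]=knob(th,zt)[2]; return t
Rt=R.from_rotvec(o['tool_rot']).as_matrix();tx=Rt[:,0]*[1,1,0];tx/=np.linalg.norm(tx)
E
python3 - <<'E'
from close import *
import pickle
print('turn for 121.7:',np.radians(psi(o)-121.7),o['q'],Rt[:,2])
print('start off 32mm',tgt(1.7,tx,.034),tooldelta(o,tgt(1.7,tx,.034)))
p=ctrl.get_image('wrist');save(p,'w17');pickle.dump((o,p),open('w17.pkl','wb'))
W=getpts(o,p,C,.2,.03);P=tocr(W,C,YAW)
# keeper angle from arm+knob points
m=(P[:,1]<-.02)&(P[:,2]>.012)&(P[:,2]<.06)&(P[:,0]<-.02); Q=P[m];print(len(Q))
r=least_squares(lambda v:np.minimum(abs(keeper(Q,v[0])),.01),[1.7],diff_step=1e-3,loss='soft_l1',f_scale=.002);print('theta',r.x,np.median(abs(keeper(Q,r.x[0]))))
m=(abs(P[:,1])<.0135)&(abs(P[:,2])<.02);Wg=W[m]
def f(v): 
    G=(tocr(Wg,C,YAW)-[v[0],v[1],v[2]])@R.from_euler('ZY',[v[3],v[4]]).as_matrix(); return np.minimum(abs(gauge(G,-1)),.01)
r=least_squares(f,[-.003,0,0,0,0],diff_step=1e-4,loss='soft_l1',f_scale=.001,x_scale=[.01,.01,.01,.1,.1]);print('gauge xyz yaw pitch',r.x,np.median(f(r.x)),(f(r.x)<.003).mean(),len(Wg))
E
```

```text
t 27.0 pos [ 0.5593 -0.0048  0.2328] psi 117.11800289444756 F [ 0.5078 -0.4538 -0.2324] M [-0.0357  0.0073  0.0452] op 0.00030284285007134816
h 0.3 lat -4.9 z 232.8 mm
turn for 121.7: -0.07997093580874035 [-0.1304 -0.1123  1.7721 -0.0225  1.4674 -0.6015] [ 0.0114 -0.0241 -0.9996]
start off 32mm [ 0.5903 -0.1621  0.0765] [-0.1499 -0.044   0.1604]
684
theta [1.728] 0.0007259880487293403
gauge xyz yaw pitch [ 0.0009  0.0001 -0.0002  0.0008 -0.0013] 0.0003695527802327998 0.9357115604731019 5242
```

View pics/w17.png

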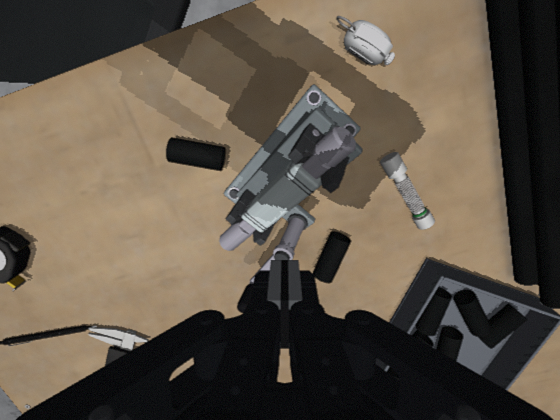

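Request:
apply_moves:
  deltas:
    - [-0.05,-0.015,0,0,-1]
    - [-0.05,-0.015,0,0,-1]
    - [-0.05,-0.014,0,0,-1]
    - [0,0,0.03,-0.08,-1]
    - [0,0,0.04,0,-1]
    - [0,0,0.03,0,-1]
    - [0,0,0,0,-1]
    - [0,0,0,0,-1]

```text
t: 28.05
tool_pos: [0.5934, -0.1667, 0.1395]
tool_rot: [1.498, 2.727, -0.021]
contact_force: [0.5, 0.0, 0.5]
opening: -0.0002
```

Run:
```python
from close import *
print('to start',tooldelta(o,tgt(1.72,tx,.030)))
a=tgt(1.72,tx,.030)
prev=a
for th in np.r_[np.arange(1.72,0.05,-.1),0,-.03]:
    t=tgt(th,tx); print(round(th,2),t,Rt.T@(t-prev)*1000); prev=t
p=ctrl.get_image('wrist');save(p,'w18')
```

```text
t 28.05 pos [ 0.5934 -0.1667  0.1395] psi 122.44267327584058 F [0.5176 0.0005 0.5329] M [ 0.0155 -0.0105  0.0403] op -0.00018914118430569759
h -149.4 lat -75.4 z 139.5 mm
to start [0.0106 0.004  0.0626]
1.72 [ 0.5868 -0.1486  0.0766] [10.3942  0.0009 -0.3462]
1.62 [ 0.5797 -0.1475  0.0762] [ 4.7113 -5.4374  0.1857]
1.52 [ 0.5727 -0.1459  0.0762] [ 5.1584 -5.0152 -0.1876]
1.42 [ 0.5658 -0.1436  0.0766] [ 5.554  -4.5428 -0.559 ]
1.32 [ 0.5593 -0.1408  0.0773] [ 5.8941 -4.0251 -0.9248]
1.22 [ 0.553  -0.1374  0.0784] [ 6.1753 -3.4671 -1.2814]
1.12 [ 0.5471 -0.1335  0.0798] [ 6.3948 -2.8745 -1.6251]
1.02 [ 0.5417 -0.1291  0.0815] [ 6.5504 -2.2532 -1.9527]
0.92 [ 0.5367 -0.1243  0.0835] [ 6.6405 -1.6093 -2.2607]
0.82 [ 0.5323 -0.1191  0.0859] [ 6.6643 -0.9494 -2.5461]
0.72 [ 0.5284 -0.1136  0.0884] [ 6.6215 -0.28   -2.8061]
0.62 [ 0.5252 -0.1078  0.0913] [ 6.5125  0.3922 -3.038 ]
0.52 [ 0.5226 -0.1018  0.0943] [ 6.3385  1.0605 -3.2396]
0.42 [ 0.5207 -0.0957  0.0975] [ 6.1012  1.7182 -3.4089]
0.32 [ 0.5195 -0.0894  0.1009] [ 5.8028  2.3587 -3.544 ]
0.22 [ 0.5191 -0.0831  0.1043] [ 5.4465  2.9757 -3.6438]
0.12 [ 0.5193 -0.0769  0.1079] [ 5.0358  3.5629 -3.7071]
0.0 [ 0.5205 -0.0695  0.1122] [ 5.4303  5.0001 -4.48  ]
-0.03 [ 0.521  -0.0677  0.1133] [ 1.2445  1.3659 -1.1184]
```

View pics/w18.png

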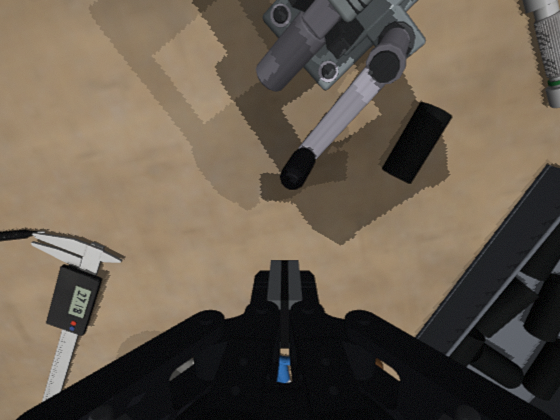

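Request:
apply_moves:
  deltas:
    - [0.004,0.002,0.025,0,-1]
    - [0.004,0.002,0.025,0,-1]
    - [0,0,0.012,0,-1]
    - [0.006,0,0,0,-1]
    - [0.005,0,0,0,-1]
    - [0.005,-0.005,0,0,-1]
    - [0.0052,-0.005,0,0,-1]
    - [0.0056,-0.0045,-0.0006,0,-1]

```text
t: 29.1
tool_pos: [0.5732, -0.147, 0.0879]
tool_rot: [1.485, 2.709, -0.02]
contact_force: [1.0, -1.6, 0.4]
opening: -0.0001
```

Run:
```python
from close import *
for th in (1.52,1.42,1.32,1.22): print(th,tooldelta(o,tgt(th,tx))*1000)
p=ctrl.get_image('wrist');save(p,'w19')
S=ctrl.get_image('scene');cv2.imwrite('pics/s19.png',cv2.resize(S['img'][110:260,180:330,::-1],None,fx=4,fy=4,interpolation=cv2.INTER_CUBIC))
```

```text
t 29.1 pos [ 0.5732 -0.147   0.0879] psi 122.54113207538617 F [ 0.9675 -1.6259  0.4279] M [-0.3559 -0.0968  0.0182] op -0.00014574158440870794
h -134.8 lat -51.2 z 87.9 mm
1.52 [ 1.8356 -0.0287 11.6023]
1.42 [ 7.3864 -4.554  10.8898]
1.32 [13.2696 -8.5566  9.8113]
1.22 [ 19.4264 -11.9968   8.3775]
```

View pics/w19.png

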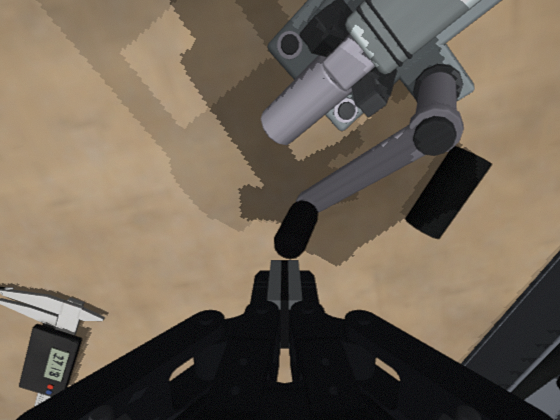

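View pics/s19.png

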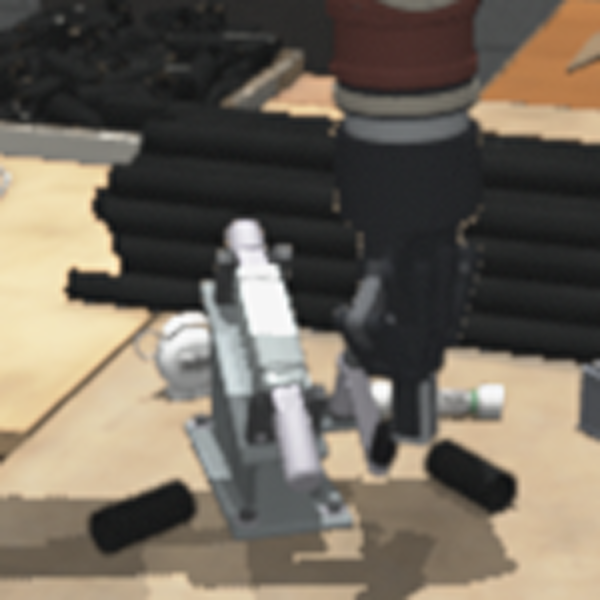

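Request:
apply_moves:
  deltas:
    - [0.002,-0.001,0.007,0,-1]
    - [0.006,-0.0043,0.005,0,-1]
    - [0.006,-0.004,0.001,0,-1]
    - [0.0062,-0.0035,-0.0008,0,-1]
    - [0.0064,-0.0029,-0.001,0,-1]
    - [0.0066,-0.0023,-0.0014,0,-1]
    - [0.0066,-0.0016,-0.0017,0,-1]
    - [0.0067,-0.001,-0.002,0,-1]

```text
t: 30.2
tool_pos: [0.5289, -0.118, 0.0797]
tool_rot: [1.484, 2.708, -0.02]
contact_force: [0.9, -1.3, 2.0]
opening: 0.0002
```

Run:
```python
from close import *
for th in (1.12,1.02,.92,.82,.72,.62): print(th,tooldelta(o,tgt(th,tx))*1000)
p=ctrl.get_image('wrist');save(p,'w20')
```

```text
t 30.2 pos [ 0.5289 -0.118   0.0797] psi 122.51429954124076 F [ 0.9102 -1.3133  2.0412] M [-0.3343 -0.0781 -0.0478] op 0.00023176577841577293
h -116.8 lat -1.4 z 79.7 mm
1.12 [-22.7921   6.9929   1.1971]
1.02 [-16.2794   4.7736  -0.9138]
0.92 [-9.6836  3.2019 -3.3267]
0.82 [-3.0706  2.2936 -6.0175]
0.72 [ 3.4935  2.0577 -8.9592]
0.62 [  9.9432   2.4966 -12.1225]
```

View pics/w20.png

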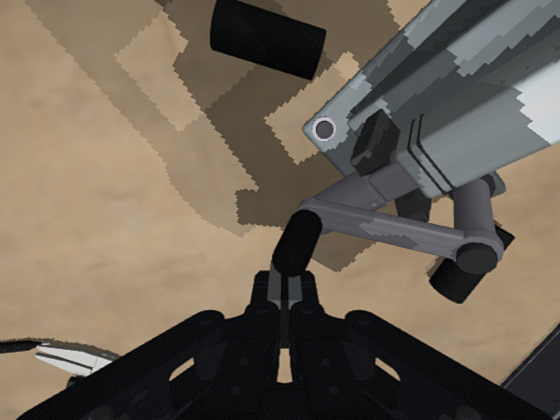

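Request:
apply_moves:
  deltas:
    - [0.0055,0.001,-0.006,0,-1]
    - [0.0065,0.001,-0.0055,0,-1]
    - [0.0063,0.0013,-0.005,0,-1]
    - [0.0061,0.0018,-0.004,0,-1]
    - [0.0058,0.0024,-0.0038,0,-1]
    - [0.0055,0.003,-0.0037,0,-1]
    - [0.005,0.0036,-0.0037,0,-1]
    - [0.003,0.0025,-0.002,0,-1]

```text
t: 31.25
tool_pos: [0.5157, -0.0714, 0.1108]
tool_rot: [1.479, 2.706, -0.038]
contact_force: [3.3, -21.3, -12.6]
opening: 0.0004
```

Run:
```python
from close import *
for th in (.42,.32,.22,.12,0,-.03): print(th,tooldelta(o,tgt(th,tx))*1000)
p=ctrl.get_image('wrist');save(p,'w21')
S=ctrl.get_image('scene');cv2.imwrite('pics/s21.png',cv2.resize(S['img'][110:260,180:330,::-1],None,fx=4,fy=4,interpolation=cv2.INTER_CUBIC))
```

```text
t 31.25 pos [ 0.5157 -0.0714  0.1108] psi 122.66517512176434 F [  3.2677 -21.2627 -12.6282] M [-3.4423 -0.4664 -0.1415] op 0.0003663499493117209
h -74.6 lat 22.2 z 110.8 mm
0.42 [-22.3036  -8.8426  14.6076]
0.32 [-16.6132  -6.4477  10.9088]
0.22 [-11.2843  -3.4368   7.1228]
0.12 [-6.3701  0.1598  3.2872]
0 [-1.0891  5.198  -1.3268]
-0.03 [ 0.1177  6.5729 -2.475 ]
```

View pics/w21.png

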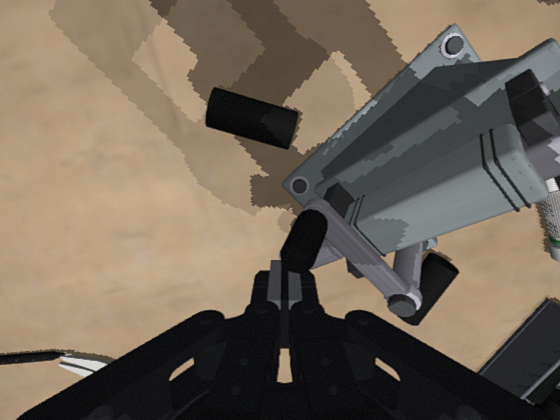

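View pics/s21.png

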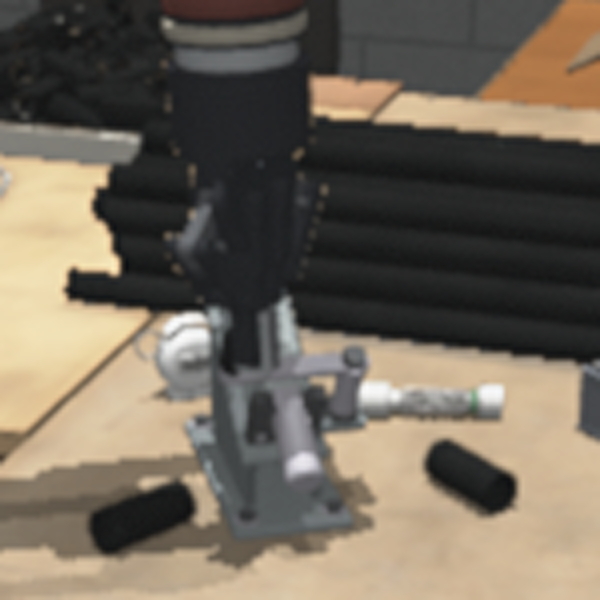

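Request:
apply_moves:
  deltas:
    - [-0.004,0,0,0,-1]
    - [-0.012,0,0,0,-1]
    - [-0.015,0,0,0,-1]
    - [0,0,-0.04,0,-1]
    - [0,0,-0.05,0,-1]
    - [-0.02,0,-0.04,0,-1]
    - [-0.02,0,0,0,-1]
    - [0,0,0,0,-1]

```text
t: 32.35
tool_pos: [0.5515, -0.1287, 0.2477]
tool_rot: [1.484, 2.711, -0.036]
contact_force: [-1.1, -0.3, -0.2]
opening: 0.0
```

```bash
cat > final.py <<'E'
from close import *
import pickle,sys
n=sys.argv[1]
p=ctrl.get_image('wrist');save(p,'w'+n);S=ctrl.get_image('scene');D=ctrl.get_image('side')
cv2.imwrite('pics/s%s.png'%n,cv2.resize(S['img'][110:260,180:330,::-1],None,fx=4,fy=4,interpolation=cv2.INTER_CUBIC))
for nm,q,ob in (('wrist',p,o),('scene',S,None),('side',D,None)):
    W=getpts(ob,q,C,.14,.05);P=tocr(W,C,YAW)
    if nm!='wrist': 
        W=W[W[:,2]<.17];P=tocr(W,C,YAW)
    m=(P[:,2]>.0145)&(P[:,2]<.056)&(P[:,0]<-.02)&(P[:,0]>-.08)&(abs(P[:,1])<.05); Q=P[m]
    if len(Q)>20:
        r=min((least_squares(lambda v:np.minimum(abs(keeper(Q,v[0])),.01),[t0],diff_step=1e-3,loss='soft_l1',f_scale=.002) for t0 in (0,.1,.25)),key=lambda r:r.cost);print(nm,len(Q),'theta',r.x,np.median(abs(keeper(Q,r.x[0]))))
    m=(abs(P[:,1])<.0135)&(abs(P[:,2])<.0145)
    Wg=W[m]
    def f(v):
        G=(tocr(Wg,C,YAW)-[v[0],v[1],v[2]])@R.from_euler('ZY',[v[3],v[4]]).as_matrix(); return np.minimum(abs(gauge(G,-1)),.01)
    if len(Wg)>50:
        r=least_squares(f,[-.001,0,0,0,0],diff_step=1e-4,loss='soft_l1',f_scale=.001,x_scale=[.01,.01,.01,.1,.1]);print(nm,'gauge xyz yaw pitch',r.x,np.median(f(r.x)),(f(r.x)<.003).mean(),len(Wg))
E
python3 final.py 22
```

```text
t 32.35 pos [ 0.5515 -0.1287  0.2477] psi 122.60282727621488 F [-1.092  -0.3212 -0.2378] M [ 0.0552 -0.0315  0.0219] op 4.4831460716568924e-05
h -122.0 lat -25.8 z 247.7 mm
wrist 2296 theta [-0.0028] 0.0004926631265339309
wrist gauge xyz yaw pitch [ 0.0012  0.0001 -0.0001 -0.0006 -0.0029] 0.00046824707457791825 0.9662089183767937 6481
scene 309 theta [0.0274] 0.0012621307482372603
scene gauge xyz yaw pitch [ 0.0004 -0.0016 -0.0001 -0.0012  0.0008] 0.0008649956111779072 0.9293924466338259 609
side 184 theta [-0.0255] 0.0018043739897180581
side gauge xyz yaw pitch [0.0022 0.0006 0.0005 0.0002 0.0025] 0.0008965581229704945 0.898876404494382 356
```

View pics/w22.png

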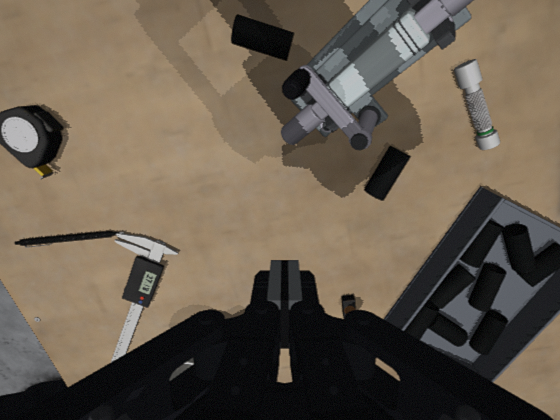

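View pics/s22.png

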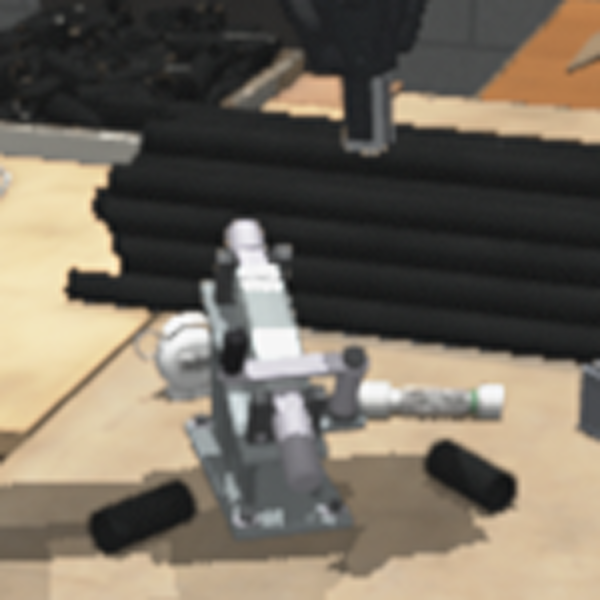

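```bash
python3 -c "
from station import ctrl
print(ctrl.finish_job())"
```

```text
the job is handed in; nothing more can be done
None
```

The gauge is turned end for end with the short plug pointing up the slope. The keeper is back at its stop, and the job was handed in at about 32.5 s of the 72 s allowed.

**What I did:**
- I swung the keeper open to about 1.7 rad with the closed fingers and lifted the gauge out along the cradle's z.
- The tool cannot tilt, so I pressed the short plug on the upper saddle until the gauge pivoted in the grip. That took it from +30° to about -27°.
- I turned it half round and laid it in both notches; the last few degrees came right as it seated. Then I pushed the keeper back until it met its stop, with about 25 N at the fingers, and backed the arm clear.

**Last checks:**

| Camera | Gauge centre x, y, z in the cradle (mm) | Axis error (rad) | Keeper angle (rad) |
|---|---|---|---|
| wrist | 1.2, 0.1, -0.1 | about 0.003 | 0.00 |
| scene | 0.4, -1.6, -0.1 | about 0.001 | 0.03 |
| side | 2.2, 0.6, 0.5 | about 0.003 | -0.03 |

- The three cameras differ by about 2 mm and 0.05 rad, which is roughly the calibration error, and all are inside the limits.
- One wrist fit just after I let go of the gauge read 0.024 rad of yaw, also inside the limit. The later fits did not repeat it.
- The bystanders look undisturbed in the last pictures. I did not measure their positions again.
- The tool drifted up to about 2.5° off vertical, and its height wandered by up to about 11 mm while I was closing the keeper. Neither caused harm.

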